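# Stage the deck modules and tanks for the spaceship

### The arm

A 6-joint arm with a two-finger parallel gripper is mounted at the origin on the work surface. World frame = base frame: x ahead of the robot, y to its left, z up, the work surface at z = 0. Lengths are in mm, angles in rad, forces in N, time in s.
With the tool pointing down it reaches from about 250 to 775 mm from the base axis. Payload 4 kg.
Tool frame: the origin (TCP) lies at the centre of the arm's flange, where the gripper is bolted on; the fingertips stand 199 mm ahead of it and the grasp point (between the pads) lies ahead of it (manip.grip_point_offset is the z of the grasp point in the tool frame, in mm); z points along the fingers, y is the line along which they close (so a half turn about z gives the same grasp; the last joint's range is limited). The gripper opens to 94 mm and grips with 3 to 60 N. Pads are 16 mm wide; open, the fingers measure 119 mm over their backs; the gripper's body (75 mm by 177 mm) begins 78 mm behind the grasp point.
Start: joints at [-1.306, 0.087, 1.371, -0, 1.684, -0.103], TCP at [197.754, -513.219, 404.706] pointing down, gripper open.
Joint ranges: [-3.1, 3.1], [-0.76, 2.03], [0.27, 2.55], [-1.08, 4.22], [0.17, 2.65], [-2.57, 2.57]. Speed limits (rad/s): [2.79, 2.79, 3.14, 3.14, 3.14, 3.14].

### API

Orientations are given as a unit quaternion [w, x, y, z].
In Python, from station import manip gives the robot as it stands.
- The arm moves only by the shell command python3 -m handwheel 'ROWS'. ROWS is JSON, a list of rows, each an object of numbers: "claw": the opening in per cent of the stroke, from 0 (shut) to 100 (fully open); "tx", "ty", "tz": the shift along the tool's x, y, z in m; "rx", "ry", "rz": the turn, a rotation vector about the tool's x, y, z in rad. In form: [{"claw": .., "tx": .., "ty": .., "tz": .., "rx": .., "ry": .., "rz": ..}, ...]. A call has 1 to 8 rows; each row is the pose to reach, as a shift and turn from the pose commanded when the call began, along the tool's axes at that moment; what a row does not reach only later rows make up. A row lasts 1/12 s, in which the tool goes at most 41.7 mm and 7.16 degrees, less where a joint would pass 70% of its speed; a pose out of reach is approached as far as the arm can. A call with a gripper value outside its range is refused whole. The fingers move at their own pace and stop on an object; the grip force is fixed at half the most. Time passes only in rows, so rows that repeat a pose let the fingers close. It gives the time, the measured TCP pose, the force, the opening and the grip force at its end, in the units of the state.
- manip.observe(): the state, without advancing time (a new reading comes with each control period).
- manip.get_image(name): name is "side" or "top"; returns a dict with "color" (480x640x3 uint8, blue, green, red), "vfov" (degrees; the focal length in pixels is half the picture's height over the tangent of half this angle, whatever the lens; pixels are square), "cx", "cy" (the principal point, pixels), "dist_coeffs" ([k1, k2, p1, p2, k3] as OpenCV has them; the pictures are not rectified), "pose" (4x4, takes a point from camera to world coordinates). Camera axes: x right, y up, looking along -z (the intrinsics and any distortion apply to the point x, -y, -z); pixel columns grow to the right and rows downward; lengths in mm; the calibration is good to about 2 mm. A picture is of the moment at which its call begins. There is no depth.
- manip.close_job(): hands the job in; it is judged then, once.
The state is a dict: "t": time; "joint_positions": joint angles; "qvel": joint speeds; "tau": joint torques, N m; "tcp_pos": TCP position; "eef_rot": TCP orientation; "ft_force": force on the tool from outside, world axes, zero at the start; "wrist_torque": the same for the moment, N m; "grip_width": opening from 0.0 (shut) to 1.0 (fully open); "grip_force": force on a finger pad.
Only numpy, scipy, OpenCV 4.12 (cv2) and the standard library are available. Lean on these libraries where they do the work, as an engineer would, in place of code of your own. Each camera call takes 0.05 s, during which the arm holds its last target. There are 200 camera calls.

### The job

Get the parts ready for the next spaceship builder. Push each square deck module up to the corner post and on round it, so that the post turns it a quarter turn anticlockwise (do not turn it out in the open), and leave all of them flat in the lane between post and end stop with the yellow edge flush against the rail. Roll each tank along the worktop until its white stripe is on top before lifting it, lay it in a free cradle on the ship with the stripe still straight up and let go; leave the jar, the trays and the brick separator where they are.

Things in the scene. Friction and masses are not known exactly. Their poses are not given: they have to be found in the camera images.
- module_blue: Square deck module: smooth solid grey plastic box 100 x 100 x 30 mm high, 0.28 kg, too wide to grip, a blue panel with a white disc on top; its yellow connector edge runs all along its own -y side. Origin: centre of its underside, z up. It starts left (+y) of the post, yellow edge towards it (axes within about 0.15 rad of the rail's). May be absent.
- module_green: Square deck module: smooth solid grey plastic box 100 x 100 x 30 mm high, 0.28 kg, too wide to grip, a green panel with a white disc on top; its yellow connector edge runs all along its own -y side. Origin: centre of its underside, z up. It starts left (+y) of the post, yellow edge towards it (axes within about 0.15 rad of the rail's). May be absent.
- tank_orange: Fuel tank, orange plastic: an eight-sided drum, 56 mm across flats, 100 mm long along its own y, 0.16 kg. Pushed, it rolls over its edges in steps of 45 degrees (23 mm of travel each) and rests on its flats; given speed it rolls on. A white stripe runs along one flat; at the start it faces away from the robot (+x), a quarter turn from up. May be absent.
- tank_blue: Fuel tank, blue plastic: an eight-sided drum, 56 mm across flats, 100 mm long along its own y, 0.16 kg. Pushed, it rolls over its edges in steps of 45 degrees (23 mm of travel each) and rests on its flats; given speed it rolls on. A white stripe runs along one flat; at the start it faces the robot and down, 135 degrees from up, so up is 3 steps of rolling away from the robot (+x). May be absent.
- rail: Fixed aluminium rail 20 mm thick (own x), 250 mm long (own y), 30 mm high. Origin: middle of its underside. Modules lie against its -x face (x = -10 mm). At its -y end an end stop 30 mm high juts 80 mm out to -x, inner face at y = -125 mm; the post is at the +y end. The lane between holds two modules side by side. Yaw within 0.06 rad.
- post: Fixed round steel corner post with red top, 20 mm in diameter, 45 mm high, at the rail's +y end, flush with its faces. Origin: centre of its foot. A module pushed along -y so that the +x half of its yellow edge meets the post, and on around it, turns anticlockwise seen from above and passes on the robot's side into the lane, yellow edge to the rail.
- mat: Fixed red sorting mat, 270 (x) x 290 (y) x 1.5 mm, on which the tanks start with axes roughly along y. Origin: centre of its underside.
- ship: Half-built grey spaceship, fixed, beyond the rail; flat deck 30 mm above the worktop, 70 (x) by 270 mm (y), with two open cradles in a row along y. Origin: centre of the deck part's underside.
- cradle_left (a point): Centre of the floor of the left (+y) cradle, at deck height (30 mm). A cradle holds one tank lying along the ship's y axis between two bars 12 mm high (56 mm apart across x, each 6 mm thick) and two lips 8 mm high (115 mm apart along y). Either tank may go in either cradle.
- cradle_right (a point): The same for the right (-y) cradle, 132 mm from the left one.
- jar: Bystander: jar with white twist cap, 72 mm wide, 65 mm high. Origin: centre of its underside.
- trays: Bystander: stack of three nested aluminium trays, 110 x 140 x 50 mm. Origin: centre of its underside.
- separator: Bystander: white brick separator, 75 mm long, 16 mm high. Origin: centre of its underside.
- module_blue_edge (a point): Middle of the module's yellow edge face, 50 mm from the module's axis, 15 mm above its underside. Axes as the module's.
- module_green_edge (a point): Middle of the module's yellow edge face, 50 mm from the module's axis, 15 mm above its underside. Axes as the module's.
- tank_orange_center (a point): Centre of the tank, on its axis, 28 mm above what it rests on. Axes as the tank body's.
- tank_orange_stripe (a point): Middle of the tank's white stripe; its own z axis points straight out of the stripe, so it points up when the stripe is on top.
- tank_blue_center (a point): Centre of the tank, on its axis, 28 mm above what it rests on. Axes as the tank body's.
- tank_blue_stripe (a point): Middle of the tank's white stripe; its own z axis points straight out of the stripe, so it points up when the stripe is on top.
Things that resemble listed ones, but are neither listed nor needed, are in the scene too. Leave any purple look-alike of the tank_orange alone. Leave any turquoise look-alike of the module_green alone.

How it is judged (in metres and radians):
On the way:
1. a module, part way through its quarter turn, bears on the corner post (((angle between the y axis of module_blue and the y axis of rail, either way round between 0.25 and 1.3 rad and contact force between module_blue and post above 0.2 N) or (angle between the y axis of module_green and the y axis of rail, either way round between 0.25 and 1.3 rad and contact force between module_green and post above 0.2 N))), for 0.05 s.
At the end, for the whole second after the job is handed in: Modules lie flat and still in the lane, yellow edge facing the rail, within 6 mm and 0.08 rad of flush. Tanks lie still in the cradles, centre within 15 mm of the cradle's seen from above, axis within 0.12 rad of the ship's, stripe within 0.2 rad of straight up. Absent parts do not count (x of module_blue_edge in the frame of rail between -0.016 and 0 m and y of module_blue_edge in the frame of rail between -0.12 and 0.115 m and angle between the y axis of each of module_blue, module_green and the x axis of rail, either way round below 0.08 rad and angle between each of module_blue, module_green's own z axis and vertical below 0.08 rad and height (world z) of each of module_blue, module_green below 0.008 m and linear speed of each of module_blue, module_green, tank_orange, tank_blue below 0.01 m/s and x of module_green_edge in the frame of rail between -0.016 and 0 m and y of module_green_edge in the frame of rail between -0.12 and 0.115 m and (horizontal distance between tank_orange_center and cradle_left below 0.015 m or horizontal distance between tank_orange_center and cradle_right below 0.015 m) and height (world z) of tank_orange_center between 0.05 and 0.066 m and angle between each of tank_orange_stripe, tank_blue_stripe's own z axis and vertical below 0.2 rad and angle between the y axis of each of tank_orange, tank_blue and the y axis of ship, either way round below 0.12 rad and (horizontal distance between tank_blue_center and cradle_left below 0.015 m or horizontal distance between tank_blue_center and cradle_right below 0.015 m) and height (world z) of tank_blue_center between 0.05 and 0.066 m); the robot touches nothing.
It fails at once if a module is turned away from the post (30 to 60 degrees round, its centre over 135 mm from the post) ((angle between the y axis of module_blue and the y axis of rail, either way round between 0.55 and 1 rad and horizontal distance between module_blue and post above 0.135 m) or (angle between the y axis of module_green and the y axis of rail, either way round between 0.55 and 1 rad and horizontal distance between module_green and post above 0.135 m)).
It fails at once if a tank is lifted before its stripe is on top ((height (world z) of tank_orange_center above 0.12 m and angle between tank_orange_stripe's own z axis and vertical above 0.6 rad) or (height (world z) of tank_blue_center above 0.12 m and angle between tank_blue_stripe's own z axis and vertical above 0.6 rad)).
It fails at once if the jar, the trays or the separator is shifted over 30 mm (distance of any of jar, trays, separator from where it was at the start of the episode above 0.03 m).
Of module_blue, module_green, tank_orange, tank_blue only 3 to 4 are there at a start; the rules pass over those that are not, and their reading is None.
At some moment in a run one of module_blue, module_green may be knocked a few centimetres aside while the robot is not near it.
It also fails if it takes over 210 s, if anything falls off the work surface, if the arm or the gripper's body presses on something with over 40 N, if the wrist force passes 120 N, or if a joint passes its speed limit or range.

## Working session

There is one attempt and no reset: what is moved stays moved. The work goes in short steps, Python scripts to look and compute and a shell command to move; the robot and the scene stay as the last step left them, time stands still between calls to the robot, and variables do not carry over. Pictures are saved under pics/ and viewed, at most 14 in all, crops included, and the job is handed in when it is done.

```bash
mkdir -p pics; ls
cat > h.py <<'E'
import numpy as np, cv2, json
from station import manip
from scipy.spatial.transform import Rotation as R
def cam(name):
    d=manip.get_image(name); h=d["color"].shape[0]
    f=h/2/np.tan(np.radians(d["vfov"])/2)
    K=np.array([[f,0,d["cx"]],[0,f,d["cy"]],[0,0,1.]])
    return d["color"],K,np.array(d["dist_coeffs"],float),np.array(d["pose"])
def px2w(c,uv,z):
    _,K,D,P=c
    q=cv2.undistortPoints(np.array(uv,float).reshape(-1,1,2),K,D).reshape(-1,2)
    r=np.c_[q[:,0],-q[:,1],-np.ones(len(q))]@P[:3,:3].T
    o=P[:3,3]; return o+r*((np.asarray(z)-o[2])/r[:,2])[:,None]
def w2px(c,X):
    _,K,D,P=c
    p=(np.atleast_2d(X)-P[:3,3])@P[:3,:3]; p=p*[1,-1,-1]
    return cv2.projectPoints(p.astype(float),np.zeros(3),np.zeros(3),K,D)[0].reshape(-1,2)
def st():
    s=manip.observe(); r=R.from_quat(np.roll(s["eef_rot"],-1))
    print("t",s["t"],"tcp",np.round(s["tcp_pos"],1),"q",np.round(s["joint_positions"],2),"F",np.round(s["ft_force"],1),"w",s["grip_width"],s["grip_force"]); print(np.round(r.as_matrix(),3)); return s,r
E
python3 - <<'E'
from h import *
st(); print(manip.grip_point_offset)
for n in("top","side"):
    c=cam(n); cv2.imwrite(f"pics/{n}0.png",c[0]); print(n,c[1][0,0],c[2],np.round(c[3],2).tolist())
E
```

```text
pics
t 0.0 tcp [ 197.7 -513.1  403.5] q [-1.31  0.09  1.37 -0.    1.68 -0.1 ] F [0.1 0.8 0.2] w 0.9992283287413312 0.0
[[ 0.933  0.36  -0.001]
 [ 0.36  -0.933  0.002]
 [ 0.    -0.002 -1.   ]]
180.4
top 623.8296380460262 [-0.07323899  0.          0.          0.          0.        ] [[0.11, 0.97, -0.22, 209.47], [-0.99, 0.11, -0.02, -99.95], [-0.0, 0.22, 0.98, 1447.51], [0.0, 0.0, 0.0, 1.0]]
side 571.8917202711492 [-0.09483079  0.          0.          0.          0.        ] [[-0.96, 0.13, -0.24, 149.69], [-0.27, -0.51, 0.82, 1150.59], [-0.02, 0.85, 0.52, 840.76], [0.0, 0.0, 0.0, 1.0]]
```

View pics/top0.png

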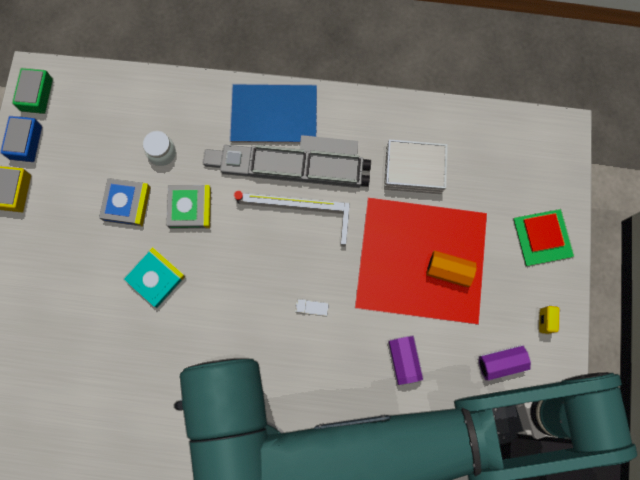

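View pics/side0.png

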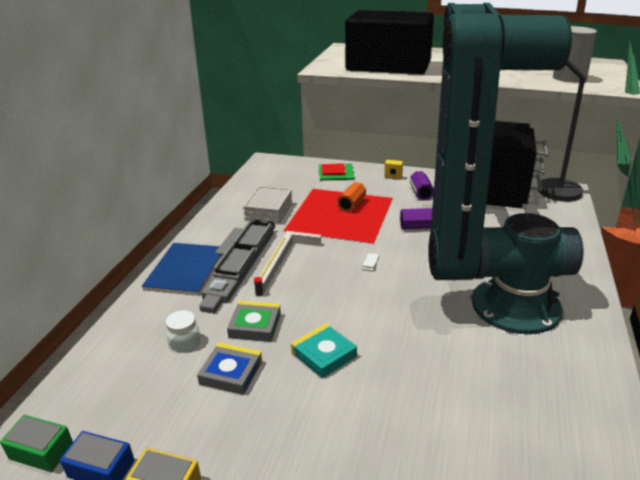

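The top picture has +x up and +y left. It shows:
- Modules: blue at (123,201), green at (188,206), both with the yellow edge to the right (−y). The turquoise look-alike is at (153,279).
- Tanks: orange at (452,268) on the mat, with purple look-alikes at (405,361) and (504,363). There is no blue tank.
- Fixed parts: post at (239,195), rail running to (347,207), ship cradles at (278,163) and (335,168).
- Bystanders: jar at (157,147), trays at (416,166), separator at (312,308).

Confusable pairs are green against turquoise module (plus the green/red pad at 544,237) and orange against purple tanks. I choose green at (188,206), blue at (123,201) and orange at (452,268), and check them in one crop.

Run:
```python
from h import *
c=cam("top"); cs=cam("side")
hsv=cv2.cvtColor(c[0],cv2.COLOR_BGR2HSV)
def rect(lo,hi,box,z,name,c=c):
    hs=cv2.cvtColor(c[0],cv2.COLOR_BGR2HSV)
    m=cv2.inRange(hs,np.array(lo),np.array(hi)); mm=np.zeros_like(m); x0,y0,x1,y1=box; mm[y0:y1,x0:x1]=m[y0:y1,x0:x1]
    ys,xs=np.nonzero(mm); W=px2w(c,np.c_[xs,ys],z)[:,:2].astype(np.float32)
    r=cv2.minAreaRect(W); print(name,len(xs),"mean",W.mean(0).round(1),"rect",np.round(r[0],1),np.round(r[1],1),round(r[2],1)); return r
rect((100,120,60),(125,255,255),(95,170,155,230),30,"blue panel")
rect((45,120,60),(75,255,255),(160,175,220,235),30,"green panel")
rect((0,0,190),(180,60,255),(112,190,130,210),30,"blue disc")
rect((0,0,190),(180,60,255),(175,195,195,216),30,"green disc")
rect((0,180,60),(8,255,255),(228,185,250,205),45,"post top")
rect((0,180,60),(8,255,255),(350,190,495,330),1.5,"mat")
rect((9,150,60),(20,255,255),(420,240,485,300),40,"orange")
for n,uv,z in [("ship cradles px",[(278,163),(335,168)],30),("rail ends",[(240,191),(347,204)],30),("sep",[(312,308)],16)]: print(n,px2w(c,uv,z).round(1).tolist())
print(px2w(cs,[(254,318),(227,366),(258,280)],[30,30,45]).round(1).tolist())
a=cv2.resize(c[0][140:320,90:490],None,fx=2,fy=2,interpolation=cv2.INTER_CUBIC)
b=cv2.resize(cs[0][170:250,280:410],None,fx=3,fy=3,interpolation=cv2.INTER_CUBIC)
o=np.zeros((600,800,3),np.uint8); o[:360]=a; o[360:600,:390]=b; 
o[360:600,400:790]=cv2.resize(cs[0][220:300,210:340],None,fx=3,fy=3,interpolation=cv2.INTER_CUBIC)
cv2.imwrite("pics/crop1.png",o)
```

```text
blue panel 535 mean [570.6 384.1] rect [563.1 383.5] [60.8 90.9] 89.3
green panel 523 mean [576.5 228.4] rect [576.8 228.6] [71.2 58.5] 6.3
blue disc 159 mean [572.  384.7] rect [571.9 384.2] [32.2 32. ] 6.3
green disc 140 mean [577.  228.7] rect [577.7 228.8] [29.9 28.5] 8.8
post top 44 mean [609.2 102.2] rect [608.4 102.2] [17.2 14.1] 7.7
mat 12113 mean [ 512.3 -337.7] rect [ 513.6 -344.9] [286.7 266.9] 88.7
orange 1192 mean [ 491.6 -408.9] rect [ 491.5 -408.6] [108.7  61.8] 79.7
ship cradles px [[703.6, 20.0, 30.0], [706.3, -117.0, 30.0]]
rail ends [[624.1, 101.1, 30.0], [620.5, -154.1, 30.0]]
sep [[368.8, -98.8, 16.0]]
[[573.1, 227.9, 30.0], [571.1, 386.3, 30.0], [608.2, 106.3, 45.0]]
```

View pics/crop1.png

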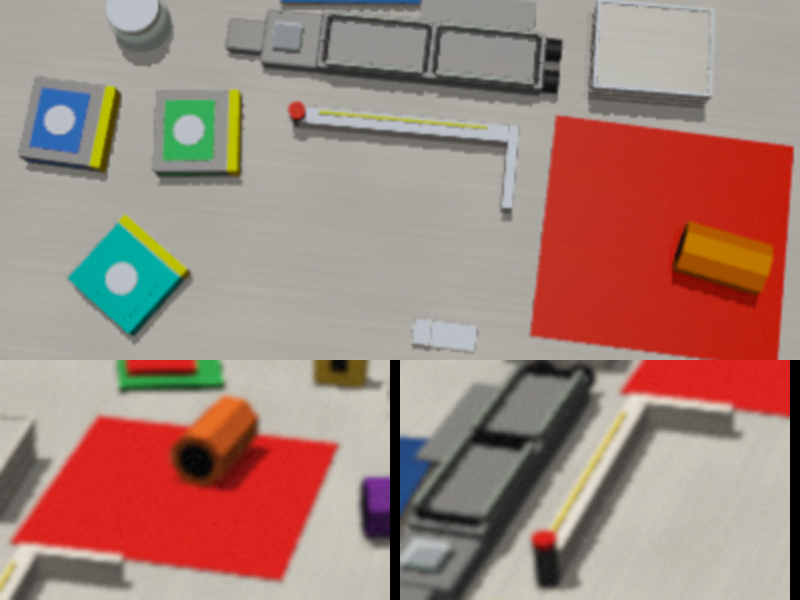

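Run:
```python
from h import *
c=cam("top"); cs=cam("side")
def pts(c,lo,hi,box,z):
    hs=cv2.cvtColor(c[0],cv2.COLOR_BGR2HSV); m=cv2.inRange(hs,np.array(lo),np.array(hi)); mm=np.zeros_like(m); x0,y0,x1,y1=box; mm[y0:y1,x0:x1]=m[y0:y1,x0:x1]
    ys,xs=np.nonzero(mm); return px2w(c,np.c_[xs,ys],z)[:,:2]
for n,cc,b in(("top",c,(240,190,345,212)),("side",cs,(255,225,300,290))):
    W=pts(cc,(20,60,120),(36,255,255),b,30); l=cv2.fitLine(W.astype(np.float32),cv2.DIST_HUBER,0,.01,.01).ravel()
    print(n,"rail line",len(W),W.mean(0).round(1),W.min(0).round(),W.max(0).round(),"dir",l[:2].round(3))
for n,cc,b in(("top",c,(420,240,485,300)),("side",cs,(330,170,375,220))):
    W=pts(cc,(5,150,40),(20,255,255),b,29.5); r=cv2.minAreaRect(W.astype(np.float32)); print(n,"tank",W.mean(0).round(1),np.round(r[0],1),np.round(r[1],1),r[2])
a=cv2.resize(c[0][140:200,230:375],None,fx=5.5,fy=5.5,interpolation=cv2.INTER_CUBIC)
b=cv2.resize(cs[0][210:290,200:280],None,fx=3.2,fy=3.2,interpolation=cv2.INTER_CUBIC)
o=np.zeros((600,800,3),np.uint8); o[:330,:797]=a; o[340:596,:256]=b; cv2.imwrite("pics/crop2.png",o)
```

```text
top rail line 145 [617.  -21.8] [ 614. -121.] [620.  76.] dir [ 0.013 -1.   ]
side rail line 121 [617.8 -23.2] [ 613. -124.] [623.  68.] dir [ 0.017 -1.   ]
top tank [ 493.5 -411. ] [ 493.6 -410.8] [111.9  65.3] 80.02192687988281
side tank [ 495.4 -420.5] [ 512.8 -458.8] [ 97.4 294.7] 20.339374542236328Traceback (most recent call last):
  File "<stdin>", line 13, in <module>
ValueError: could not broadcast input array from shape (330,798,3) into shape (330,797,3)
```

```bash
cat > go.py <<'E'
# go.py x y z ang : grasp-axis (tool y) direction ang deg in world; prints tool-frame deltas from measured pose
import sys; from h import *
x,y,z,a=map(float,sys.argv[1:5]); s=manip.observe(); r=R.from_quat(np.roll(s["eef_rot"],-1)); M=r.as_matrix()
ta=np.radians(a); yy=np.array([np.cos(ta),np.sin(ta),0]); 
zz=np.array([0,0,-1.]); T=R.from_matrix(np.c_[np.cross(yy,zz),yy,zz])
d=M.T@(np.array([x,y,z])-s["tcp_pos"])/1000
print("t %.2f"%s["t"],"tcp",np.round(s["tcp_pos"],1),"yaw %.1f"%np.degrees(np.arctan2(M[1,1],M[0,1])),"F",np.round(s["ft_force"],1),"w %.3f gf %.1f"%(s["grip_width"],s["grip_force"]),"-> t",d.round(4),"r",(r.inv()*T).as_rotvec().round(4))
E
python3 go.py 493.5 -411 320 -10.2
python3 - <<'E'
from h import *
c=cam("top"); cs=cam("side")
a=cv2.resize(c[0][140:200,230:375],(797,330),interpolation=cv2.INTER_CUBIC)
b=cv2.resize(cs[0][210:290,200:280],None,fx=3.2,fy=3.2,interpolation=cv2.INTER_CUBIC)
o=np.zeros((600,800,3),np.uint8); o[:330,:797]=a; o[340:596,:256]=b; cv2.imwrite("pics/crop2.png",o)
E
```

```text
t 0.30 tcp [ 197.8 -513.2  404.3] yaw -68.9 F [-0.7  0.3  0.1] w 1.000 gf 0.0 -> t [0.3127 0.0111 0.0843] r [-6.000e-04 -4.000e-04 -1.025e+00]
```

View pics/crop2.png

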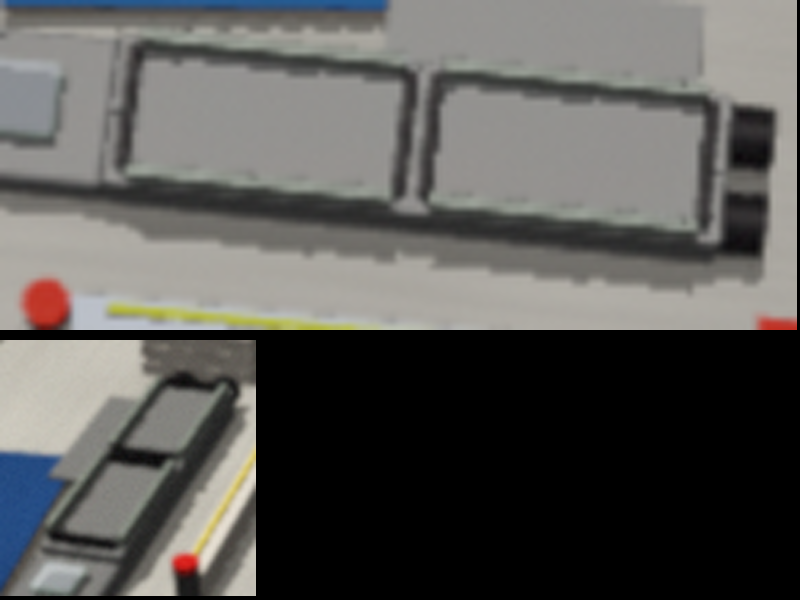

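The crop shows both cradles empty: left centre at about top px (278.0,161.2), right at about (333.0,166.3), measured at bar height. Now I move over the orange tank.

```bash
python3 - <<'E'
from h import *
c=cam("top"); cs=cam("side")
W=px2w(c,[(277.95,161.2),(333,166.3)],42); print(W.round(1).tolist(), np.linalg.norm(W[1]-W[0]))
W=px2w(cs,[(234,259),(254.5,234)],30); print(W.round(1).tolist(), np.linalg.norm(W[1]-W[0]))
E
python3 -m handwheel '[{"claw":100,"tx":0.04,"ty":0.001,"tz":0.01,"rz":-0.12},{"claw":100,"tx":0.08,"ty":0.003,"tz":0.02,"rz":-0.24},{"claw":100,"tx":0.12,"ty":0.004,"tz":0.03,"rz":-0.36},{"claw":100,"tx":0.16,"ty":0.006,"tz":0.04,"rz":-0.48},{"claw":100,"tx":0.2,"ty":0.007,"tz":0.05,"rz":-0.6},{"claw":100,"tx":0.24,"ty":0.008,"tz":0.06,"rz":-0.72},{"claw":100,"tx":0.28,"ty":0.01,"tz":0.07,"rz":-0.84},{"claw":100,"tx":0.313,"ty":0.011,"tz":0.084,"rz":-0.96}]'
python3 go.py 493.5 -411 320 -10.2
```

```text
[[703.9, 19.7, 42.0], [705.8, -111.7, 42.0]] 131.39683945298972
[[711.7, 12.8, 30.0], [705.5, -120.4, 30.0]] 133.27612889086177
t 0.50 tcp [ 197.7 -513.2  404.7] yaw -68.9 F [ 0.1 -0.2  0.2] w 0.998 gf 0.0 -> t [0.3128 0.011  0.0847] r [ 0.     0.    -1.025]$[0]: bad value
```

```bash
python3 -m handwheel '[{"claw":100,"tx":0.04,"ty":0.001,"tz":0.01,"rx":0,"ry":0,"rz":-0.12},{"claw":100,"tx":0.08,"ty":0.003,"tz":0.02,"rx":0,"ry":0,"rz":-0.24},{"claw":100,"tx":0.12,"ty":0.004,"tz":0.03,"rx":0,"ry":0,"rz":-0.36},{"claw":100,"tx":0.16,"ty":0.006,"tz":0.04,"rx":0,"ry":0,"rz":-0.48},{"claw":100,"tx":0.2,"ty":0.007,"tz":0.05,"rx":0,"ry":0,"rz":-0.6},{"claw":100,"tx":0.24,"ty":0.008,"tz":0.06,"rx":0,"ry":0,"rz":-0.72},{"claw":100,"tx":0.28,"ty":0.01,"tz":0.07,"rx":0,"ry":0,"rz":-0.84},{"claw":100,"tx":0.313,"ty":0.011,"tz":0.084,"rx":0,"ry":0,"rz":-0.96}]'
python3 go.py 493.5 -411 320 -10.2
```

```text
t: 1.17
tcp_pos: [496.3, -409.7, 321.2]
eef_rot: [0.001, 0.785, 0.619, 0.0]
ft_force: [-0.1, -0.4, 0.6]
grip_width: 0.999
grip_force: 0.0
t 1.17 tcp [ 496.3 -409.7  321.2] yaw -13.5 F [-0.1 -0.4  0.6] w 0.999 gf 0.0 -> t [-0.0019 -0.0025  0.0012] r [ 0.0024  0.0009 -0.0577]
```

```bash
python3 -m handwheel '[{"claw":100,"tx":-0.002,"ty":-0.0025,"tz":0.02,"rx":0,"ry":0,"rz":-0.058},{"claw":100,"tx":-0.002,"ty":-0.0025,"tz":0.05,"rx":0,"ry":0,"rz":-0.058},{"claw":100,"tx":-0.002,"ty":-0.0025,"tz":0.08,"rx":0,"ry":0,"rz":-0.058},{"claw":76,"tx":-0.002,"ty":-0.0025,"tz":0.1,"rx":0,"ry":0,"rz":-0.058},{"claw":76,"tx":-0.002,"ty":-0.0025,"tz":0.1,"rx":0,"ry":0,"rz":-0.058},{"claw":76,"tx":-0.002,"ty":-0.0025,"tz":0.1,"rx":0,"ry":0,"rz":-0.058},{"claw":76,"tx":-0.002,"ty":-0.0025,"tz":0.1,"rx":0,"ry":0,"rz":-0.058}]'
python3 go.py 493.5 -411 220 -10.2
python3 - <<'E'
from h import *
c=cam("top"); cs=cam("side")
o=np.hstack([cv2.resize(c[0][200:340,370:520],(400,373)),cv2.resize(cs[0][150:250,290:397],(400,373))]); cv2.imwrite("pics/t1.png",o)
E
```

```text
t: 1.75
tcp_pos: [491.3, -412.8, 222.5]
eef_rot: [0.001, 0.769, 0.639, 0.0]
ft_force: [0.0, -0.7, -0.2]
grip_width: 0.774
grip_force: 0.0
t 1.75 tcp [ 491.3 -412.8  222.5] yaw -10.6 F [ 0.  -0.7 -0.2] w 0.774 gf 0.0 -> t [0.0022 0.0018 0.0025] r [ 0.0023  0.0016 -0.0071]
```

View pics/t1.png

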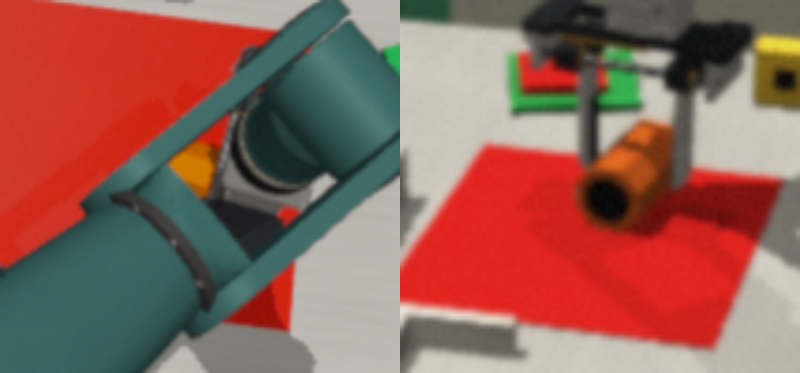

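```bash
python3 -m handwheel '[{"claw":76,"tx":0.002,"ty":-0.004,"tz":0,"rx":0,"ry":0,"rz":0},{"claw":76,"tx":0.002,"ty":-0.007,"tz":0,"rx":0,"ry":0,"rz":0},{"claw":76,"tx":0.002,"ty":-0.01,"tz":0,"rx":0,"ry":0,"rz":0},{"claw":76,"tx":0.002,"ty":-0.013,"tz":0,"rx":0,"ry":0,"rz":0},{"claw":76,"tx":0.002,"ty":-0.016,"tz":0,"rx":0,"ry":0,"rz":0},{"claw":76,"tx":0.002,"ty":-0.019,"tz":0,"rx":0,"ry":0,"rz":0},{"claw":76,"tx":0.002,"ty":-0.022,"tz":0,"rx":0,"ry":0,"rz":0},{"claw":76,"tx":0.002,"ty":-0.025,"tz":0,"rx":0,"ry":0,"rz":0}]'
python3 -m handwheel '[{"claw":76,"tx":0,"ty":0,"tz":0,"rx":0,"ry":0,"rz":0},{"claw":76,"tx":0,"ty":0,"tz":0,"rx":0,"ry":0,"rz":0}]'
python3 go.py 493.5 -411 220 -10.2
python3 - <<'E'
from h import *
cs=cam("side")
cv2.imwrite("pics/t2.png",cv2.resize(cs[0][150:250,290:397],(642,600),interpolation=cv2.INTER_CUBIC))
E
```

```text
t: 2.52
tcp_pos: [466.4, -405.7, 220.7]
eef_rot: [0.0, 0.769, 0.639, 0.0]
ft_force: [1.2, 0.2, 0.3]
grip_width: 0.758
grip_force: 0.6
t: 2.68
tcp_pos: [466.2, -405.6, 220.2]
eef_rot: [-0.001, 0.769, 0.639, -0.0]
ft_force: [0.1, -0.4, -0.2]
grip_width: 0.758
grip_force: 0.0
t 2.68 tcp [ 466.2 -405.6  220.2] yaw -10.6 F [ 0.1 -0.4 -0.2] w 0.758 gf 0.0 -> t [-0.0003  0.0278  0.0002] r [-0.0015 -0.0005 -0.0072]
```

View pics/t2.png

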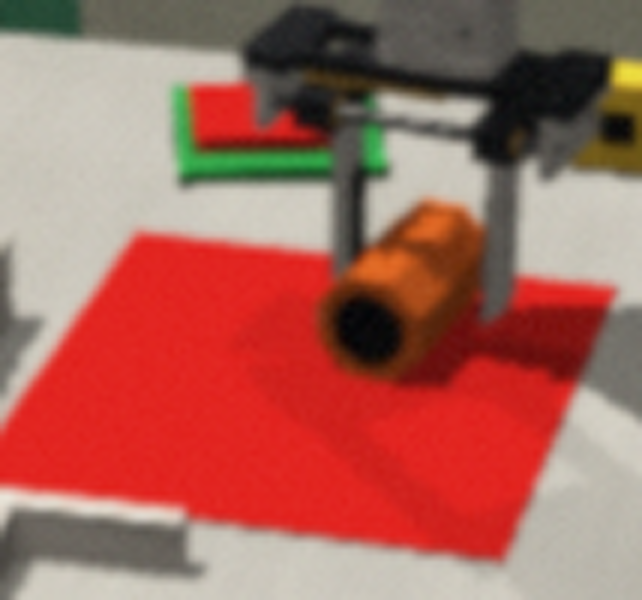

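```bash
python3 -m handwheel '[{"claw":76,"tx":0,"ty":-0.003,"tz":0,"rx":0,"ry":0,"rz":0},{"claw":76,"tx":0,"ty":-0.006,"tz":0,"rx":0,"ry":0,"rz":0},{"claw":76,"tx":0,"ty":-0.009,"tz":0,"rx":0,"ry":0,"rz":0},{"claw":76,"tx":0,"ty":-0.012,"tz":0,"rx":0,"ry":0,"rz":0},{"claw":76,"tx":0,"ty":-0.015,"tz":0,"rx":0,"ry":0,"rz":0},{"claw":76,"tx":0,"ty":-0.018,"tz":0,"rx":0,"ry":0,"rz":0},{"claw":76,"tx":0,"ty":-0.021,"tz":0,"rx":0,"ry":0,"rz":0},{"claw":76,"tx":0,"ty":-0.024,"tz":0,"rx":0,"ry":0,"rz":0}]'
python3 -m handwheel '[{"claw":76,"tx":0,"ty":0,"tz":0,"rx":0,"ry":0,"rz":0},{"claw":76,"tx":0,"ty":0,"tz":0,"rx":0,"ry":0,"rz":0},{"claw":76,"tx":0,"ty":0,"tz":0,"rx":0,"ry":0,"rz":0}]'
python3 go.py 493.5 -411 220 -10.2
python3 - <<'E'
from h import *
cs=cam("side")
cv2.imwrite("pics/t3.png",cv2.resize(cs[0][150:250,290:397],(535,500),interpolation=cv2.INTER_CUBIC))
E
```

```text
t: 3.4
tcp_pos: [442.8, -401.2, 220.7]
eef_rot: [0.0, 0.769, 0.639, 0.0]
ft_force: [1.3, -0.7, -0.3]
grip_width: 0.762
grip_force: 0.4
t: 3.65
tcp_pos: [442.9, -401.3, 220.6]
eef_rot: [-0.0, 0.769, 0.639, -0.0]
ft_force: [-0.1, -0.0, -0.9]
grip_width: 0.761
grip_force: 0.0
t 3.65 tcp [ 442.9 -401.3  220.6] yaw -10.6 F [-0.1 -0.  -0.9] w 0.761 gf 0.0 -> t [-0.0002  0.0515  0.0006] r [-0.0005 -0.0001 -0.0071]
```

View pics/t3.png

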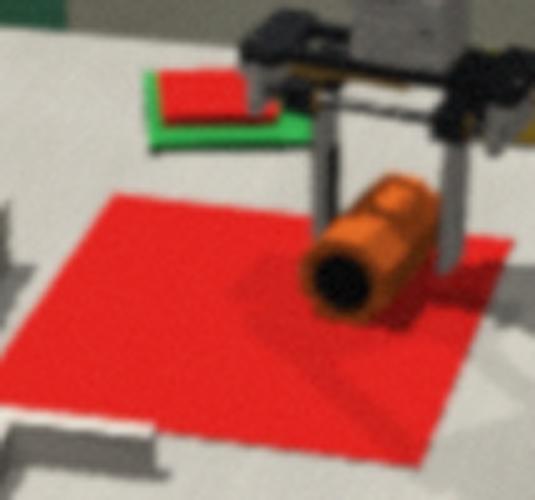

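```bash
python3 -m handwheel '[{"claw":100,"tx":0,"ty":0,"tz":0,"rx":0,"ry":0,"rz":0},{"claw":100,"tx":0,"ty":0,"tz":-0.04,"rx":0,"ry":0,"rz":0},{"claw":100,"tx":0,"ty":0,"tz":-0.08,"rx":0,"ry":0,"rz":0},{"claw":100,"tx":-0.03,"ty":-0.02,"tz":-0.1,"rx":0,"ry":0,"rz":0},{"claw":100,"tx":-0.06,"ty":-0.05,"tz":-0.1,"rx":0,"ry":0,"rz":0},{"claw":100,"tx":-0.09,"ty":-0.08,"tz":-0.1,"rx":0,"ry":0,"rz":0},{"claw":100,"tx":-0.12,"ty":-0.11,"tz":-0.1,"rx":0,"ry":0,"rz":0},{"claw":100,"tx":-0.15,"ty":-0.14,"tz":-0.1,"rx":0,"ry":0,"rz":0}]'
python3 go.py 443 -400 320 -10.2
python3 - <<'E'
from h import *
c=cam("top");cs=cam("side")
W=[]
hs=cv2.cvtColor(c[0],cv2.COLOR_BGR2HSV); m=cv2.inRange(hs,np.array((9,150,40)),np.array((20,255,255))); m[:, :350]=0; m[:,490:]=0; m[:240]=0; m[320:]=0
ys,xs=np.nonzero(m); W=px2w(c,np.c_[xs,ys],29.5)[:,:2]; r=cv2.minAreaRect(W.astype(np.float32)); print(len(W),W.mean(0).round(1),np.round(r[0],1),np.round(r[1],1),r[2])
o=np.hstack([cv2.resize(c[0][220:340,390:510],(400,400)),cv2.resize(cs[0][170:230,320:380],(400,400))]); cv2.imwrite("pics/t4.png",o)
E
```

```text
t: 4.37
tcp_pos: [279.0, -522.0, 321.1]
eef_rot: [0.0, 0.769, 0.639, -0.0]
ft_force: [0.6, -0.9, -0.6]
grip_width: 1.001
grip_force: 0.0
t 4.37 tcp [ 279.  -522.   321.1] yaw -10.5 F [ 0.6 -0.9 -0.6] w 1.001 gf 0.0 -> t [0.1499 0.1389 0.0011] r [ 0.0004  0.0008 -0.0061]
1209 [ 450.9 -402.6] [ 451.  -402.7] [109.7  61.4] 79.36125183105469
```

View pics/t4.png

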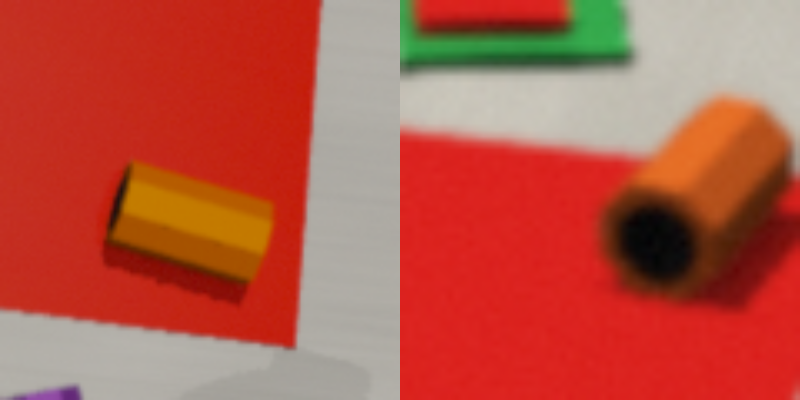

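The picture shows the tank moved 43 mm (to about 451,−403), with no white on any visible flat, so it slid instead of rolling. I'll push again with the finger rising, so that its friction tips the tank over.

```bash
python3 -m handwheel '[{"claw":100,"tx":0.037,"ty":0.02,"tz":0,"rx":0,"ry":0,"rz":0},{"claw":100,"tx":0.074,"ty":0.04,"tz":0,"rx":0,"ry":0,"rz":0},{"claw":100,"tx":0.11,"ty":0.07,"tz":0,"rx":0,"ry":0,"rz":0},{"claw":100,"tx":0.149,"ty":0.1,"tz":0,"rx":0,"ry":0,"rz":0},{"claw":100,"tx":0.149,"ty":0.13,"tz":0,"rx":0,"ry":0,"rz":0},{"claw":100,"tx":0.149,"ty":0.142,"tz":0.01,"rx":0,"ry":0,"rz":0},{"claw":100,"tx":0.149,"ty":0.142,"tz":0.04,"rx":0,"ry":0,"rz":0},{"claw":100,"tx":0.149,"ty":0.142,"tz":0.07,"rx":0,"ry":0,"rz":0}]'
python3 -m handwheel '[{"claw":100,"tx":0,"ty":0,"tz":0.02,"rx":0,"ry":0,"rz":0},{"claw":100,"tx":0,"ty":0,"tz":0.041,"rx":0,"ry":0,"rz":0},{"claw":76,"tx":0,"ty":0,"tz":0.041,"rx":0,"ry":0,"rz":0},{"claw":76,"tx":0,"ty":0,"tz":0.041,"rx":0,"ry":0,"rz":0},{"claw":76,"tx":0,"ty":0,"tz":0.041,"rx":0,"ry":0,"rz":0}]'
python3 go.py 446 -401.7 209 -10.6
python3 -m handwheel '[{"claw":76,"tx":0,"ty":-0.004,"tz":0,"rx":0,"ry":0,"rz":0},{"claw":76,"tx":0,"ty":-0.007,"tz":-0.003,"rx":0,"ry":0,"rz":0},{"claw":76,"tx":0,"ty":-0.009,"tz":-0.007,"rx":0,"ry":0,"rz":0},{"claw":76,"tx":0,"ty":-0.012,"tz":-0.011,"rx":0,"ry":0,"rz":0},{"claw":76,"tx":0,"ty":-0.015,"tz":-0.015,"rx":0,"ry":0,"rz":0},{"claw":76,"tx":0,"ty":-0.018,"tz":-0.017,"rx":0,"ry":0,"rz":0},{"claw":76,"tx":0,"ty":-0.02,"tz":-0.018,"rx":0,"ry":0,"rz":0},{"claw":76,"tx":0,"ty":-0.02,"tz":-0.018,"rx":0,"ry":0,"rz":0}]'
python3 go.py 446 -401.7 209 -10.6
python3 - <<'E'
from h import *
cs=cam("side"); cv2.imwrite("pics/t5.png",cv2.resize(cs[0][150:240,300:400],(500,450),interpolation=cv2.INTER_CUBIC))
E
```

```text
t: 5.13
tcp_pos: [449.8, -400.1, 251.8]
eef_rot: [0.003, 0.768, 0.64, 0.0]
ft_force: [-0.2, -0.7, -0.9]
grip_width: 1.0
grip_force: 0.0
t: 5.55
tcp_pos: [448.0, -401.0, 211.1]
eef_rot: [0.001, 0.769, 0.639, 0.0]
ft_force: [0.1, 0.3, 0.2]
grip_width: 0.824
grip_force: 0.0
t 5.55 tcp [ 448.  -401.   211.1] yaw -10.6 F [0.1 0.3 0.2] w 0.824 gf 0.0 -> t [-0.001  -0.0019  0.0021] r [0.0018 0.0012 0.0004]
t: 6.22
tcp_pos: [427.2, -397.3, 228.1]
eef_rot: [0.0, 0.77, 0.639, -0.0]
ft_force: [1.0, -0.7, 0.1]
grip_width: 0.761
grip_force: 0.0
t 6.22 tcp [ 427.2 -397.3  228.1] yaw -10.6 F [ 1.  -0.7  0.1] w 0.761 gf 0.0 -> t [-0.0009  0.0193  0.0191] r [ 0.      0.0004 -0.0004]
```

View pics/t5.png

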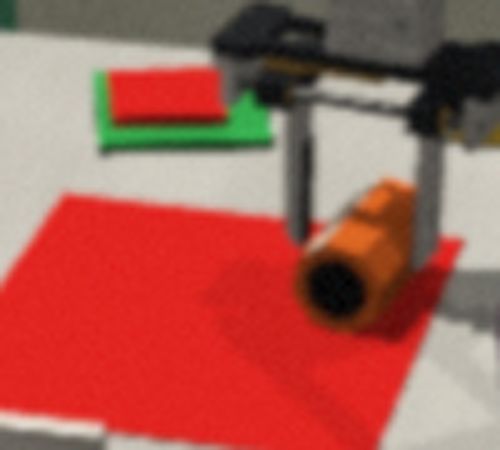

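The white sliver on the upper left (+x) flat, at about (320,235) in the crop, shows one step done. Now the same push for the second step.

```bash
cat > tank.py <<'E'
from h import *
for n,b in(("top",(350,240,495,330)),("side",(300,150,400,250))):
    c=cam(n); x0,y0,x1,y1=b; hs=cv2.cvtColor(c[0],cv2.COLOR_BGR2HSV)
    m=cv2.inRange(hs,np.array((7,150,40)),np.array((20,255,255))); k=np.zeros_like(m); k[y0:y1,x0:x1]=m[y0:y1,x0:x1]
    big=cv2.morphologyEx(k,cv2.MORPH_CLOSE,np.ones((13,13),np.uint8))
    w=cv2.inRange(hs,np.array((0,0,120)),np.array((180,120,255)))&cv2.erode(big,np.ones((3,3),np.uint8))
    ys,xs=np.nonzero(big); W=px2w(c,np.c_[xs,ys],29.5)[:,:2]; r=cv2.minAreaRect(W.astype(np.float32))
    print(n,"tank",len(W),W.mean(0).round(1),np.round(r[0],1),np.round(r[1],1),round(r[2],1),"white",(w>0).sum(), px2w(c,np.c_[np.nonzero(w)[1],np.nonzero(w)[0]],57.5)[:,:2].mean(0).round(1) if w.any() else "")
    cv2.imwrite("last_"+n+".png",c[0])
E
python3 -m handwheel '[{"claw":76,"tx":0,"ty":0.003,"tz":0.005,"rx":0,"ry":0,"rz":0},{"claw":76,"tx":0,"ty":0.003,"tz":0.012,"rx":0,"ry":0,"rz":0},{"claw":76,"tx":0,"ty":0.002,"tz":0.019,"rx":0,"ry":0,"rz":0},{"claw":76,"tx":0,"ty":0.0,"tz":0.019,"rx":0,"ry":0,"rz":0}]'
python3 go.py 446 -401.7 209 -10.6
python3 -m handwheel '[{"claw":76,"tx":0,"ty":-0.004,"tz":0,"rx":0,"ry":0,"rz":0},{"claw":76,"tx":0,"ty":-0.007,"tz":-0.003,"rx":0,"ry":0,"rz":0},{"claw":76,"tx":0,"ty":-0.009,"tz":-0.007,"rx":0,"ry":0,"rz":0},{"claw":76,"tx":0,"ty":-0.012,"tz":-0.011,"rx":0,"ry":0,"rz":0},{"claw":76,"tx":0,"ty":-0.015,"tz":-0.015,"rx":0,"ry":0,"rz":0},{"claw":76,"tx":0,"ty":-0.018,"tz":-0.017,"rx":0,"ry":0,"rz":0},{"claw":76,"tx":0,"ty":-0.02,"tz":-0.018,"rx":0,"ry":0,"rz":0},{"claw":76,"tx":0,"ty":-0.02,"tz":-0.018,"rx":0,"ry":0,"rz":0}]'
python3 go.py 446 -401.7 209 -10.6; python3 tank.py
python3 -m handwheel '[{"claw":100,"tx":0,"ty":0,"tz":0,"rx":0,"ry":0,"rz":0},{"claw":100,"tx":0,"ty":0,"tz":-0.04,"rx":0,"ry":0,"rz":0},{"claw":100,"tx":0,"ty":0,"tz":-0.08,"rx":0,"ry":0,"rz":0},{"claw":100,"tx":-0.03,"ty":-0.02,"tz":-0.09,"rx":0,"ry":0,"rz":0},{"claw":100,"tx":-0.06,"ty":-0.05,"tz":-0.09,"rx":0,"ry":0,"rz":0},{"claw":100,"tx":-0.09,"ty":-0.08,"tz":-0.09,"rx":0,"ry":0,"rz":0},{"claw":100,"tx":-0.12,"ty":-0.11,"tz":-0.09,"rx":0,"ry":0,"rz":0},{"claw":100,"tx":-0.15,"ty":-0.14,"tz":-0.09,"rx":0,"ry":0,"rz":0}]'
python3 tank.py
```

```text
t: 6.6
tcp_pos: [427.3, -396.6, 205.8]
eef_rot: [-0.002, 0.769, 0.639, -0.0]
ft_force: [-0.4, 0.3, -1.0]
grip_width: 0.761
grip_force: 0.0
t 6.60 tcp [ 427.3 -396.6  205.8] yaw -10.6 F [-0.4  0.3 -1. ] w 0.761 gf 0.0 -> t [-0.0016  0.0193 -0.0033] r [-0.0037 -0.0029  0.0004]
t: 7.27
tcp_pos: [407.7, -393.6, 227.4]
eef_rot: [0.0, 0.769, 0.639, -0.0]
ft_force: [0.5, 0.0, 0.3]
grip_width: 0.761
grip_force: 0.0
t 7.27 tcp [ 407.7 -393.6  227.4] yaw -10.6 F [0.5 0.  0.3] w 0.761 gf 0.0 -> t [-0.0008  0.0391  0.0184] r [ 0.0005  0.0009 -0.0003]
top tank 338 [ 409.6 -367.6] [ 411.4 -371.3] [42.9 58. ] 50.2 white 67 [ 409.8 -364. ]
side tank 518 [ 420.2 -402.9] [ 476.6 -470.4] [173.7 383.6] 30.7 white 64 [ 403.9 -378.7]
t: 8.03
tcp_pos: [243.9, -514.2, 316.7]
eef_rot: [0.0, 0.769, 0.639, -0.0]
ft_force: [0.3, -0.6, -0.4]
grip_width: 1.0
grip_force: 0.0
top tank 1212 [ 404.4 -393.4] [ 404.5 -393.3] [108.6  61.5] 80.2 white 297 [ 403.7 -390.2]
side tank 550 [ 417.  -399.5] [ 484.2 -490.8] [137.4 411.8] 40.1 white 60 [ 407.5 -374.5]
```

```bash
python3 go.py 404 -392 317 -10
python3 -m handwheel '[{"claw":100,"tx":0.037,"ty":0.02,"tz":0,"rx":0,"ry":0,"rz":0},{"claw":100,"tx":0.074,"ty":0.04,"tz":0,"rx":0,"ry":0,"rz":0},{"claw":100,"tx":0.11,"ty":0.07,"tz":0,"rx":0,"ry":0,"rz":0},{"claw":100,"tx":0.14,"ty":0.1,"tz":0,"rx":0,"ry":0,"rz":0},{"claw":100,"tx":0.147,"ty":0.135,"tz":0,"rx":0,"ry":0,"rz":0},{"claw":100,"tx":0.149,"ty":0.135,"tz":0.01,"rx":0,"ry":0,"rz":0},{"claw":100,"tx":0.149,"ty":0.135,"tz":0.03,"rx":0,"ry":0,"rz":0},{"claw":100,"tx":0.149,"ty":0.135,"tz":0.04,"rx":0,"ry":0,"rz":0}]'
python3 go.py 404 -392 216 -10
```

```text
t 8.13 tcp [ 240.8 -516.4  316.3] yaw -11.0 F [ 0.4 -0.  -0.4] w 1.000 gf 0.0 -> t [ 0.1533  0.1364 -0.0012] r [-0.0022  0.0015 -0.0179]
t: 8.8
tcp_pos: [406.3, -390.6, 274.4]
eef_rot: [-0.001, 0.769, 0.64, 0.0]
ft_force: [-0.4, 0.6, -1.4]
grip_width: 0.999
grip_force: 0.0
t 8.80 tcp [ 406.3 -390.6  274.4] yaw -10.5 F [-0.4  0.6 -1.4] w 0.999 gf 0.0 -> t [-0.0019 -0.0019  0.0584] r [-0.0022 -0.0019 -0.0079]
```

```bash
python3 -m handwheel '[{"claw":100,"tx":-0.002,"ty":-0.002,"tz":0.02,"rx":0,"ry":0,"rz":-0.008},{"claw":100,"tx":-0.002,"ty":-0.002,"tz":0.045,"rx":0,"ry":0,"rz":-0.008},{"claw":100,"tx":-0.002,"ty":-0.002,"tz":0.058,"rx":0,"ry":0,"rz":-0.008},{"claw":60,"tx":-0.002,"ty":-0.002,"tz":0.058,"rx":0,"ry":0,"rz":-0.008},{"claw":40,"tx":-0.002,"ty":-0.002,"tz":0.058,"rx":0,"ry":0,"rz":-0.008},{"claw":40,"tx":-0.002,"ty":-0.002,"tz":0.058,"rx":0,"ry":0,"rz":-0.008},{"claw":40,"tx":-0.002,"ty":-0.002,"tz":0.058,"rx":0,"ry":0,"rz":-0.008},{"claw":40,"tx":-0.002,"ty":-0.002,"tz":0.058,"rx":0,"ry":0,"rz":-0.008}]'
python3 -m handwheel '[{"claw":40,"tx":0,"ty":0,"tz":0,"rx":0,"ry":0,"rz":0},{"claw":40,"tx":0,"ty":0,"tz":-0.01,"rx":0,"ry":0,"rz":0},{"claw":40,"tx":0,"ty":0,"tz":-0.025,"rx":0,"ry":0,"rz":0},{"claw":40,"tx":0,"ty":0,"tz":-0.04,"rx":0,"ry":0,"rz":0}]'
python3 go.py 404 -392 216 -10
python3 - <<'E'
from h import *
cs=cam("side"); cv2.imwrite("pics/t6.png",cv2.resize(cs[0][140:240,300:410],(550,500),interpolation=cv2.INTER_CUBIC))
E
```

```text
t: 9.47
tcp_pos: [403.4, -394.0, 220.3]
eef_rot: [0.002, 0.767, 0.642, -0.0]
ft_force: [1.2, -0.5, 1.1]
grip_width: 0.68
grip_force: 0.0
t: 9.8
tcp_pos: [403.0, -393.3, 259.2]
eef_rot: [-0.001, 0.767, 0.642, -0.0]
ft_force: [0.8, 0.1, -1.6]
grip_width: 0.598
grip_force: 30.0
t 9.80 tcp [ 403.  -393.3  259.2] yaw -10.1 F [ 0.8  0.1 -1.6] w 0.598 gf 30.0 -> t [0.0014 0.0009 0.0432] r [-0.0011 -0.0008 -0.0024]
```

View pics/t6.png

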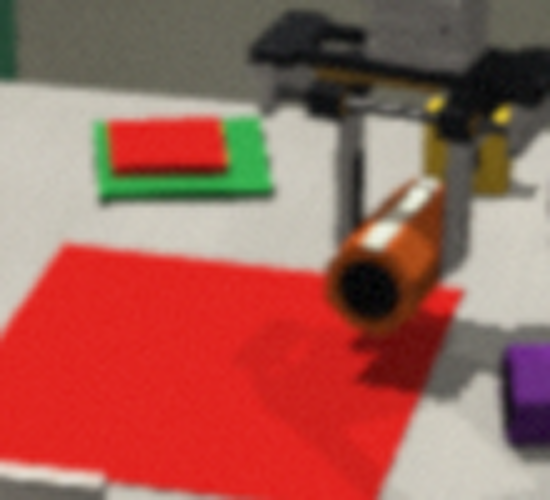

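```bash
python3 go.py 705.8 -112 320 0.8
python3 -m handwheel '[{"claw":40,"tx":0,"ty":0,"tz":-0.03,"rx":0,"ry":0,"rz":0},{"claw":40,"tx":0.02,"ty":0.02,"tz":-0.06,"rx":0,"ry":0,"rz":0},{"claw":40,"tx":0.045,"ty":0.035,"tz":-0.065,"rx":0,"ry":0,"rz":-0.03},{"claw":40,"tx":0.075,"ty":0.055,"tz":-0.065,"rx":0,"ry":0,"rz":-0.06},{"claw":40,"tx":0.105,"ty":0.075,"tz":-0.065,"rx":0,"ry":0,"rz":-0.09},{"claw":40,"tx":0.135,"ty":0.095,"tz":-0.065,"rx":0,"ry":0,"rz":-0.12},{"claw":40,"tx":0.165,"ty":0.115,"tz":-0.065,"rx":0,"ry":0,"rz":-0.15},{"claw":40,"tx":0.195,"ty":0.135,"tz":-0.065,"rx":0,"ry":0,"rz":-0.19}]'
python3 go.py 705.8 -112 320 0.8
```

```text
t 9.85 tcp [ 403.7 -394.2  263.4] yaw -10.1 F [ 0.9 -0.8  0.2] w 0.596 gf 30.0 -> t [ 0.3307  0.2479 -0.0567] r [ 0.0042  0.0043 -0.1909]
t: 10.52
tcp_pos: [571.2, -223.8, 323.9]
eef_rot: [0.0, 0.702, 0.712, -0.0]
ft_force: [-0.4, -0.1, -1.9]
grip_width: 0.593
grip_force: 30.0
t 10.52 tcp [ 571.2 -223.8  323.9] yaw 0.8 F [-0.4 -0.1 -1.9] w 0.593 gf 30.0 -> t [0.1099 0.1362 0.0039] r [0.0003 0.0003 0.0006]
```

```bash
python3 -m handwheel '[{"claw":40,"tx":0.02,"ty":0.025,"tz":0,"rx":0,"ry":0,"rz":0},{"claw":40,"tx":0.04,"ty":0.05,"tz":0,"rx":0,"ry":0,"rz":0},{"claw":40,"tx":0.06,"ty":0.075,"tz":0,"rx":0,"ry":0,"rz":0},{"claw":40,"tx":0.08,"ty":0.1,"tz":0,"rx":0,"ry":0,"rz":0},{"claw":40,"tx":0.1,"ty":0.125,"tz":0.01,"rx":0,"ry":0,"rz":0},{"claw":40,"tx":0.11,"ty":0.136,"tz":0.02,"rx":0,"ry":0,"rz":0},{"claw":40,"tx":0.11,"ty":0.136,"tz":0.035,"rx":0,"ry":0,"rz":0},{"claw":40,"tx":0.11,"ty":0.136,"tz":0.04,"rx":0,"ry":0,"rz":0}]'
python3 go.py 705.8 -112 246 0.8
python3 - <<'E'
from h import *
c=cam("top");cs=cam("side")
o=np.hstack([cv2.resize(c[0][130:210,280:380],(400,320)),cv2.resize(cs[0][190:270,200:300],(400,320))]); cv2.imwrite("pics/t7.png",o)
E
```

```text
t: 11.18
tcp_pos: [704.7, -112.6, 279.8]
eef_rot: [-0.002, 0.702, 0.712, -0.002]
ft_force: [-0.1, -0.3, -1.4]
grip_width: 0.596
grip_force: 30.0
t 11.18 tcp [ 704.7 -112.6  279.8] yaw 0.8 F [-0.1 -0.3 -1.4] w 0.596 gf 30.0 -> t [0.0006 0.0013 0.0338] r [-0.0058 -0.0008  0.0007]
```

View pics/t7.png

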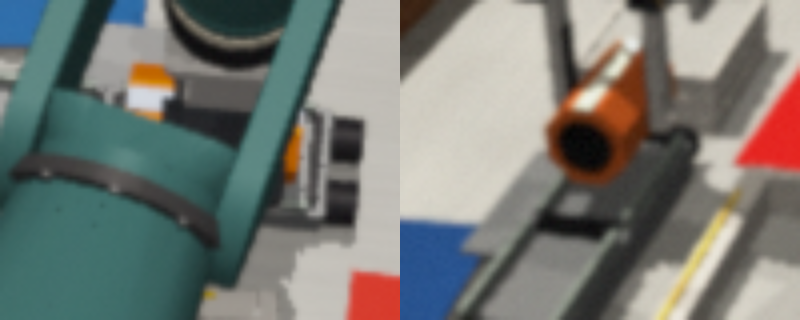

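It shows the tank over the right cradle with the stripe up and aligned with the bars. Now I lower it.

```bash
python3 -m handwheel '[{"claw":40,"tx":0,"ty":0.001,"tz":0.008,"rx":0,"ry":0,"rz":0},{"claw":40,"tx":0,"ty":0.001,"tz":0.016,"rx":0,"ry":0,"rz":0},{"claw":40,"tx":0,"ty":0.001,"tz":0.022,"rx":0,"ry":0,"rz":0},{"claw":40,"tx":0,"ty":0.001,"tz":0.026,"rx":0,"ry":0,"rz":0},{"claw":40,"tx":0,"ty":0.001,"tz":0.028,"rx":0,"ry":0,"rz":0},{"claw":40,"tx":0,"ty":0.001,"tz":0.029,"rx":0,"ry":0,"rz":0}]'
python3 go.py 705.8 -112 246 0.8
python3 -m handwheel '[{"claw":40,"tx":0,"ty":0,"tz":0.001,"rx":0,"ry":0,"rz":0},{"claw":40,"tx":0,"ty":0,"tz":0.002,"rx":0,"ry":0,"rz":0},{"claw":40,"tx":0,"ty":0,"tz":0.002,"rx":0,"ry":0,"rz":0}]'
python3 go.py 705.8 -112 246 0.8
```

```text
t: 11.78
tcp_pos: [705.7, -113.8, 254.2]
eef_rot: [-0.0, 0.703, 0.712, -0.0]
ft_force: [0.2, -0.4, -1.0]
grip_width: 0.595
grip_force: 30.0
t 11.78 tcp [ 705.7 -113.8  254.2] yaw 0.7 F [ 0.2 -0.4 -1. ] w 0.595 gf 30.0 -> t [0.0018 0.0001 0.0082] r [-0.0007 -0.0001 -0.0013]
t: 12.03
tcp_pos: [706.0, -113.5, 252.8]
eef_rot: [0.0, 0.702, 0.712, 0.0]
ft_force: [-0.8, 0.2, -1.7]
grip_width: 0.596
grip_force: 30.0
t 12.03 tcp [ 706.  -113.5  252.8] yaw 0.7 F [-0.8  0.2 -1.7] w 0.596 gf 30.0 -> t [ 0.0016 -0.0001  0.0068] r [ 0.0003  0.0002 -0.0009]
```

```bash
python3 -m handwheel '[{"claw":40,"tx":0.001,"ty":0,"tz":0.001,"rx":0,"ry":0,"rz":0},{"claw":40,"tx":0.001,"ty":0,"tz":0.002,"rx":0,"ry":0,"rz":0},{"claw":40,"tx":0.001,"ty":0,"tz":0.003,"rx":0,"ry":0,"rz":0},{"claw":40,"tx":0.001,"ty":0,"tz":0.003,"rx":0,"ry":0,"rz":0}]'
python3 -m handwheel '[{"claw":40,"tx":0,"ty":0,"tz":0.001,"rx":0,"ry":0,"rz":0},{"claw":40,"tx":0,"ty":0,"tz":0.002,"rx":0,"ry":0,"rz":0},{"claw":40,"tx":0,"ty":0,"tz":0.002,"rx":0,"ry":0,"rz":0}]' | grep -E "tcp|force"
python3 -m handwheel '[{"claw":40,"tx":0,"ty":0,"tz":0.001,"rx":0,"ry":0,"rz":0},{"claw":40,"tx":0,"ty":0,"tz":0.0015,"rx":0,"ry":0,"rz":0},{"claw":40,"tx":0,"ty":0,"tz":0.0015,"rx":0,"ry":0,"rz":0}]' | grep -E "tcp|force"
```

```text
t: 12.37
tcp_pos: [705.8, -112.5, 249.4]
eef_rot: [-0.0, 0.702, 0.712, -0.0]
ft_force: [0.0, -0.8, -1.6]
grip_width: 0.596
grip_force: 30.0
tcp_pos: [705.9, -112.5, 248.8]
ft_force: [-1.2, 1.2, 2.2]
grip_force: 30.0
tcp_pos: [705.8, -112.5, 248.7]
ft_force: [-3.1, 1.1, 7.6]
grip_force: 30.0
```

```bash
python3 -m handwheel '[{"claw":40,"tx":0,"ty":0,"tz":-0.001,"rx":0,"ry":0,"rz":0},{"claw":40,"tx":0,"ty":0,"tz":-0.0025,"rx":0,"ry":0,"rz":0},{"claw":65,"tx":0,"ty":0,"tz":-0.003,"rx":0,"ry":0,"rz":0},{"claw":70,"tx":0,"ty":0,"tz":-0.003,"rx":0,"ry":0,"rz":0},{"claw":80,"tx":0,"ty":0,"tz":-0.003,"rx":0,"ry":0,"rz":0},{"claw":80,"tx":0,"ty":0,"tz":-0.003,"rx":0,"ry":0,"rz":0},{"claw":80,"tx":0,"ty":0,"tz":-0.01,"rx":0,"ry":0,"rz":0},{"claw":80,"tx":0,"ty":0,"tz":-0.03,"rx":0,"ry":0,"rz":0}]'
python3 -m handwheel '[{"claw":80,"tx":0,"ty":0,"tz":-0.035,"rx":0,"ry":0,"rz":0},{"claw":60,"tx":-0.01,"ty":0,"tz":-0.06,"rx":0,"ry":0,"rz":0},{"claw":40,"tx":0.02,"ty":-0.03,"tz":-0.06,"rx":0,"ry":0,"rz":0},{"claw":20,"tx":0.05,"ty":-0.06,"tz":-0.06,"rx":0,"ry":0,"rz":0},{"claw":0,"tx":0.08,"ty":-0.09,"tz":-0.06,"rx":0,"ry":0,"rz":0},{"claw":0,"tx":0.11,"ty":-0.12,"tz":-0.06,"rx":0,"ry":0,"rz":0},{"claw":0,"tx":0.14,"ty":-0.15,"tz":-0.06,"rx":0,"ry":0,"rz":0},{"claw":0,"tx":0.17,"ty":-0.18,"tz":-0.06,"rx":0,"ry":0,"rz":0}]'
python3 - <<'E'
from h import *
c=cam("top");cs=cam("side"); cv2.imwrite("last_top.png",c[0]); cv2.imwrite("last_side.png",cs[0])
hs=cv2.cvtColor(c[0],cv2.COLOR_BGR2HSV)
m=cv2.inRange(hs,np.array((7,150,40)),np.array((20,255,255))); k=np.zeros_like(m); k[130:200,290:390]=m[130:200,290:390]
big=cv2.morphologyEx(k,cv2.MORPH_CLOSE,np.ones((13,13),np.uint8)); ys,xs=np.nonzero(big); W=px2w(c,np.c_[xs,ys],58)[:,:2]; r=cv2.minAreaRect(W.astype(np.float32)); print("tank",len(W),W.mean(0),r)
w=cv2.inRange(hs,np.array((0,0,120)),np.array((180,120,255)))&cv2.erode(big,np.ones((3,3),np.uint8)); ys,xs=np.nonzero(w); print("stripe",len(xs),px2w(c,np.c_[xs,ys],86)[:,:2].mean(0))
o=np.hstack([cv2.resize(c[0][120:270,90:370],(420,225)),cv2.resize(cs[0][190:290,190:350],(360,225))]); cv2.imwrite("pics/t8.png",o)
E
python3 go.py 620 0 300 0
```

```text
t: 13.53
tcp_pos: [705.1, -112.4, 272.2]
eef_rot: [-0.003, 0.703, 0.712, -0.002]
ft_force: [0.5, -0.4, -0.8]
grip_width: 0.801
grip_force: 0.0
t: 14.2
tcp_pos: [525.3, 52.9, 336.8]
eef_rot: [0.0, 0.703, 0.712, 0.0]
ft_force: [0.1, 1.0, -0.4]
grip_width: 0.339
grip_force: 0.0
tank 1084 [ 706.53725671 -110.1675043 ] ((706.6231689453125, -110.10845947265625), (62.72426223754883, 101.97147369384766), 0.23819443583488464)
stripe 265 [ 706.43981415 -109.39635729]
t 14.30 tcp [523.2  55.3 336.5] yaw 1.0 F [ 0.6 -0.4  0.4] w 0.254 gf 0.0 -> t [-0.0571  0.0959  0.0362] r [-0.002  -0.0017  0.0181]
```

View pics/t8.png

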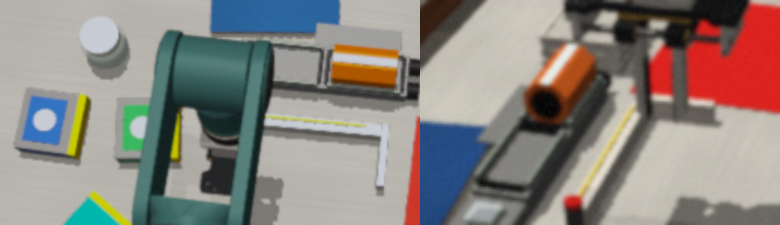

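The crop shows the tank in the right cradle with the stripe on top (centre 706.5, −110; cradle 705.8, −112). Now the modules, starting with a pose estimator.

```bash
cat > mod.py <<'E'
from h import *
import sys
HUE=dict(blue=((100,110,50),(125,255,255)),green=((50,110,50),(75,255,255)))
def big(m):
    n,l,s,cc=cv2.connectedComponentsWithStats(m); 
    if n<2: return None
    i=1+np.argmax(s[1:,4]); return (l==i).astype(np.uint8)*255
def pose(c,name):
    hs=cv2.cvtColor(c[0],cv2.COLOR_BGR2HSV); m=cv2.inRange(hs,*map(np.array,HUE[name])); 
    # only within reachable table area x 450..640 (excl. mats)
    ys,xs=np.nonzero(m); W=px2w(c,np.c_[xs,ys],30); ok=(W[:,0]>400)&(W[:,0]<645)&(W[:,1]>-180)&(W[:,1]<480)
    m[:]=0; m[ys[ok],xs[ok]]=255; b=big(m)
    if b is None: return None
    cn=cv2.findContours(b,cv2.RETR_EXTERNAL,cv2.CHAIN_APPROX_NONE)[0][0].reshape(-1,2)
    W=px2w(c,cn,30)[:,:2].astype(np.float32); r=cv2.minAreaRect(W); ctr=np.array(r[0])
    ye=cv2.inRange(hs,np.array((22,120,80)),np.array((34,255,255))); ys,xs=np.nonzero(ye); Y=px2w(c,np.c_[xs,ys],30)[:,:2]
    d=np.linalg.norm(Y-ctr,axis=1); Y=Y[d<66]
    if len(Y)<8: return ctr,np.nan,r[1],0
    v=Y.mean(0)-ctr; a=np.arctan2(v[1],v[0])+np.pi/2; rr=np.radians(r[2]); 
    th=rr+np.pi/2*np.round((a-rr)/(np.pi/2)); return ctr,np.degrees(th),r[1],np.degrees(a)
for n in("top","side"):
    c=cam(n); cv2.imwrite("last_"+n+".png",c[0])
    for k in sys.argv[1:] or("green","blue"):
        p=pose(c,k); print(n,k,None if p is None else (np.round(p[0],1),"th %.1f"%p[1],"sz",np.round(p[2],0),"th2 %.1f"%p[3]))
E
python3 -m handwheel '[{"claw":60,"tx":0.04,"ty":0.01,"tz":0,"rx":0,"ry":0,"rz":0},{"claw":60,"tx":0.08,"ty":0.02,"tz":0,"rx":0,"ry":0,"rz":0},{"claw":60,"tx":0.12,"ty":0.03,"tz":0,"rx":0,"ry":0,"rz":0},{"claw":60,"tx":0.16,"ty":0.04,"tz":0,"rx":0,"ry":0,"rz":0},{"claw":60,"tx":0.2,"ty":0.045,"tz":0,"rx":0,"ry":0,"rz":0},{"claw":60,"tx":0.24,"ty":0.05,"tz":0.02,"rx":0,"ry":0,"rz":0},{"claw":60,"tx":0.242,"ty":0.05,"tz":0.04,"rx":0,"ry":0,"rz":0}]'
python3 mod.py; python3 go.py 577 297 209 0
```

```text
t: 14.88
tcp_pos: [574.8, 300.0, 298.3]
eef_rot: [0.0, 0.701, 0.713, 0.004]
ft_force: [-1.1, 0.1, -0.2]
grip_width: 0.599
grip_force: 0.0
top green (array([576.7, 228.7]), 'th 8.6', 'sz', array([73., 57.]), 'th2 6.6')
top blue (array([576.5, 405.6]), 'th nan', 'sz', array([16., 49.]), 'th2 0.0')
side green (array([576.7, 227.5]), 'th 6.4', 'sz', array([73., 59.]), 'th2 3.0')
side blue (array([571.4, 382.9]), 'th -1.6', 'sz', array([60., 74.]), 'th2 -2.2')
t 14.98 tcp [573.3 295.9 291.6] yaw 0.9 F [-1.2 -0.8 -0.1] w 0.603 gf 0.0 -> t [0.0013 0.0043 0.0825] r [-0.0071  0.0033  0.0159]
```

```bash
python3 -m handwheel '[{"claw":60,"tx":0.001,"ty":0.003,"tz":0.03,"rx":0,"ry":0,"rz":-0.05},{"claw":60,"tx":0.001,"ty":0.003,"tz":0.06,"rx":0,"ry":0,"rz":-0.08},{"claw":60,"tx":0.001,"ty":0.003,"tz":0.082,"rx":0,"ry":0,"rz":-0.08},{"claw":60,"tx":-0.01,"ty":0.003,"tz":0.082,"rx":0,"ry":0,"rz":-0.08},{"claw":60,"tx":-0.018,"ty":0.003,"tz":0.082,"rx":0,"ry":0,"rz":-0.08},{"claw":60,"tx":-0.026,"ty":0.003,"tz":0.082,"rx":0,"ry":0,"rz":-0.08},{"claw":60,"tx":-0.034,"ty":0.003,"tz":0.082,"rx":0,"ry":0,"rz":-0.08},{"claw":60,"tx":-0.042,"ty":0.003,"tz":0.082,"rx":0,"ry":0,"rz":-0.08}]'
python3 -m handwheel '[{"claw":60,"tx":-0.006,"ty":0.0,"tz":0,"rx":0,"ry":0,"rz":0},{"claw":60,"tx":-0.012,"ty":0.0,"tz":0,"rx":0,"ry":0,"rz":0},{"claw":60,"tx":-0.018,"ty":0.0,"tz":0,"rx":0,"ry":0,"rz":0},{"claw":60,"tx":-0.022,"ty":0.0,"tz":0,"rx":0,"ry":0,"rz":0},{"claw":60,"tx":-0.022,"ty":0.0,"tz":0,"rx":0,"ry":0,"rz":0}]'
python3 mod.py; python3 go.py 577 297 209 0
```

```text
t: 15.65
tcp_pos: [578.3, 251.5, 217.3]
eef_rot: [0.001, 0.674, 0.739, 0.003]
ft_force: [-0.1, 2.9, 2.7]
grip_width: 0.597
grip_force: 1.1
t: 16.07
tcp_pos: [579.5, 229.7, 214.2]
eef_rot: [0.0, 0.674, 0.739, -0.0]
ft_force: [-0.3, -0.3, -0.7]
grip_width: 0.601
grip_force: 0.0
top green (array([579.9, 177.2]), 'th 6.3', 'sz', array([71., 59.]), 'th2 5.0')
top blue (array([570.5, 405.8]), 'th nan', 'sz', array([75., 26.]), 'th2 0.0')
side green (array([593.1, 177.2]), 'th nan', 'sz', array([48., 59.]), 'th2 0.0')
side blue (array([571.4, 382.9]), 'th -1.6', 'sz', array([60., 74.]), 'th2 -1.5')
t 16.17 tcp [579.2 230.2 213.6] yaw 5.3 F [-0.1 -0.7 -0.4] w 0.604 gf 0.0 -> t [0.0668 0.004  0.0045] r [-0.0012  0.0014  0.0928]
```

```bash
python3 -m handwheel '[{"claw":0,"tx":0.012,"ty":0,"tz":0.003,"rx":0,"ry":0,"rz":0},{"claw":0,"tx":0.012,"ty":-0.02,"tz":0.003,"rx":0,"ry":0,"rz":0},{"claw":0,"tx":0.012,"ty":-0.034,"tz":0.003,"rx":0,"ry":0,"rz":0},{"claw":0,"tx":0.012,"ty":-0.034,"tz":0.003,"rx":0,"ry":0,"rz":0},{"claw":0,"tx":0.012,"ty":-0.034,"tz":0.003,"rx":0,"ry":0,"rz":0},{"claw":0,"tx":0.012,"ty":-0.034,"tz":0.003,"rx":0,"ry":0,"rz":0},{"claw":0,"tx":0.006,"ty":-0.034,"tz":0.003,"rx":0,"ry":0,"rz":0},{"claw":0,"tx":0,"ty":-0.034,"tz":0.003,"rx":0,"ry":0,"rz":0}]'
python3 -m handwheel '[{"claw":0,"tx":-0.005,"ty":0.0,"tz":0,"rx":0,"ry":0,"rz":0},{"claw":0,"tx":-0.01,"ty":0.0,"tz":0,"rx":0,"ry":0,"rz":0},{"claw":0,"tx":-0.015,"ty":-0.001,"tz":0,"rx":0,"ry":0,"rz":0},{"claw":0,"tx":-0.02,"ty":-0.003,"tz":0,"rx":0,"ry":0,"rz":0},{"claw":0,"tx":-0.025,"ty":-0.005,"tz":0,"rx":0,"ry":0,"rz":0},{"claw":0,"tx":-0.028,"ty":-0.007,"tz":0,"rx":0,"ry":0,"rz":0},{"claw":0,"tx":-0.028,"ty":-0.007,"tz":0,"rx":0,"ry":0,"rz":0}]'
python3 mod.py green; python3 go.py 577 297 209 0
```

```text
t: 16.83
tcp_pos: [546.2, 227.4, 211.2]
eef_rot: [0.0, 0.673, 0.739, 0.0]
ft_force: [0.5, -1.8, 0.3]
grip_width: 0.07
grip_force: 0.0
t: 17.42
tcp_pos: [537.8, 203.8, 211.3]
eef_rot: [-0.009, 0.673, 0.739, 0.002]
ft_force: [-11.9, 19.8, 4.6]
grip_width: 0.005
grip_force: 11.2
top green (array([574.2, 164. ]), 'th 17.6', 'sz', array([73., 61.]), 'th2 15.6')
side green (array([591.7, 166.4]), 'th 20.2', 'sz', array([37., 60.]), 'th2 35.7')
t 17.52 tcp [537.8 204.  211.3] yaw 5.4 F [-11.   19.3   5.5] w 0.004 gf 11.0 -> t [0.0889 0.0478 0.0033] r [-0.0098 -0.0158  0.0944]
```

```bash
sed -i 's/ctr=np.array(r\[0\])$/ctr=np.array(r[0])/; s/th=rr+np.pi\/2\*np.round((a-rr)\/(np.pi\/2)); return ctr,/th=rr+np.pi\/2*np.round((a-rr)\/(np.pi\/2)); ctr=ctr+7.5*np.array([np.sin(th),-np.cos(th)]); return ctr,/' mod.py
cat >> mod.py <<'E'
    P=np.array([608.5,104.]); s=manip.observe(); T=np.array(s["tcp_pos"][:2])
    if p is not None and p[1]==p[1]:
        t=np.radians(p[1]); M=np.array([[np.cos(t),-np.sin(t)],[np.sin(t),np.cos(t)]]); print("  in module frame: post",(M.T@(P-p[0])).round(1),"tool",(M.T@(T-p[0])).round(1))
E
python3 -m handwheel '[{"claw":0,"tx":0.009,"ty":-0.002,"tz":0,"rx":0,"ry":0,"rz":0.03},{"claw":0,"tx":0.009,"ty":-0.012,"tz":0,"rx":0,"ry":0,"rz":0.09},{"claw":0,"tx":0.007,"ty":-0.023,"tz":0,"rx":0,"ry":0,"rz":0.094},{"claw":0,"tx":0.005,"ty":-0.023,"tz":0,"rx":0,"ry":0,"rz":0.094},{"claw":0,"tx":0.005,"ty":-0.023,"tz":0,"rx":0,"ry":0,"rz":0.094}]'
python3 mod.py green; python3 go.py 520 203 209 0
```

```text
t: 17.93
tcp_pos: [516.6, 201.9, 211.0]
eef_rot: [-0.002, 0.707, 0.707, -0.001]
ft_force: [-4.0, 3.1, 2.1]
grip_width: 0.002
grip_force: 2.3
top green (array([576.7, 156.9]), 'th 18.0', 'sz', array([73., 60.]), 'th2 16.1')
  in module frame: post [ 13.9 -60.1] tool [-43.1  61.3]
side green (array([584.3, 155.7]), 'th 19.4', 'sz', array([59., 63.]), 'th2 35.3')
  in module frame: post [  5.7 -56.8] tool [-48.2  66.1]
t 18.03 tcp [516.9 202.  210.8] yaw -0.1 F [-4.6  4.2  1.4] w 0.006 gf 2.3 -> t [0.001  0.0031 0.0018] r [-0.0042 -0.002  -0.0012]
```

```bash
python3 -m handwheel '[{"claw":0,"tx":-0.004,"ty":-0.001,"tz":0,"rx":0,"ry":0,"rz":0},{"claw":0,"tx":-0.008,"ty":-0.003,"tz":0,"rx":0,"ry":0,"rz":0},{"claw":0,"tx":-0.012,"ty":-0.005,"tz":0,"rx":0,"ry":0,"rz":0},{"claw":0,"tx":-0.016,"ty":-0.007,"tz":0,"rx":0,"ry":0,"rz":0},{"claw":0,"tx":-0.02,"ty":-0.01,"tz":0,"rx":0,"ry":0,"rz":0},{"claw":0,"tx":-0.02,"ty":-0.01,"tz":0,"rx":0,"ry":0,"rz":0}]'
python3 mod.py green; python3 go.py 520 203 209 0
```

```text
t: 18.53
tcp_pos: [504.9, 184.0, 210.8]
eef_rot: [-0.007, 0.707, 0.707, -0.001]
ft_force: [-13.3, 10.9, 6.3]
grip_width: 0.005
grip_force: 7.9
top green (array([568.5, 150.3]), 'th 28.2', 'sz', array([73., 60.]), 'th2 27.3')
  in module frame: post [ 13.3 -59.8] tool [-40.1  59.8]
side green (array([570.2, 148.1]), 'th 27.9', 'sz', array([71., 59.]), 'th2 37.0')
  in module frame: post [ 13.2 -56.9] tool [-40.8  62.3]
t 18.63 tcp [504.9 184.1 210.8] yaw -0.0 F [-13.   10.9   6.2] w 0.007 gf 7.8 -> t [0.0189 0.0151 0.0018] r [-0.0114 -0.0079 -0.0007]
```

```bash
python3 -m handwheel '[{"claw":0,"tx":-0.006,"ty":-0.005,"tz":0,"rx":0,"ry":0,"rz":0},{"claw":0,"tx":-0.0125,"ty":-0.01,"tz":0,"rx":0,"ry":0,"rz":0},{"claw":0,"tx":-0.0175,"ty":-0.013,"tz":0,"rx":0,"ry":0,"rz":0},{"claw":0,"tx":-0.0225,"ty":-0.0155,"tz":0,"rx":0,"ry":0,"rz":0},{"claw":0,"tx":-0.033,"ty":-0.02,"tz":0,"rx":0,"ry":0,"rz":0},{"claw":0,"tx":-0.044,"ty":-0.023,"tz":0,"rx":0,"ry":0,"rz":0},{"claw":0,"tx":-0.044,"ty":-0.023,"tz":0,"rx":0,"ry":0,"rz":0}]'
python3 mod.py green; python3 go.py 520 203 209 0
```

```text
t: 19.22
tcp_pos: [483.3, 136.5, 210.7]
eef_rot: [-0.002, 0.708, 0.706, -0.002]
ft_force: [-5.7, 0.4, 2.6]
grip_width: 0.005
grip_force: 2.6
top green (array([551.5, 105.5]), 'th 91.5', 'sz', array([63., 34.]), 'th2 71.8')
  in module frame: post [ -3.  -56.9] tool [32.9 67.3]
side green (array([555.2, 126.6]), 'th 55.3', 'sz', array([73., 59.]), 'th2 56.5')
  in module frame: post [ 11.7 -56.7] tool [-32.4  64.8]
t 19.32 tcp [483.5 136.9 210.5] yaw -0.1 F [-5.3  0.5  2. ] w 0.004 gf 2.4 -> t [0.0662 0.0364 0.0013] r [-0.006   0.0008 -0.002 ]
```

```bash
python3 -m handwheel '[{"claw":0,"tx":-0.008,"ty":-0.001,"tz":0,"rx":0,"ry":0,"rz":0},{"claw":0,"tx":-0.016,"ty":-0.002,"tz":0,"rx":0,"ry":0,"rz":0},{"claw":0,"tx":-0.024,"ty":-0.002,"tz":0,"rx":0,"ry":0,"rz":0},{"claw":0,"tx":-0.034,"ty":-0.002,"tz":0,"rx":0,"ry":0,"rz":0},{"claw":0,"tx":-0.044,"ty":-0.002,"tz":0,"rx":0,"ry":0,"rz":0},{"claw":0,"tx":-0.054,"ty":0,"tz":0,"rx":0,"ry":0,"rz":0},{"claw":0,"tx":-0.064,"ty":0.002,"tz":0,"rx":0,"ry":0,"rz":0},{"claw":0,"tx":-0.064,"ty":0.002,"tz":0,"rx":0,"ry":0,"rz":0}]'
python3 mod.py; python3 go.py 520 203 209 0
```

```text
t: 19.98
tcp_pos: [487.6, 71.8, 211.5]
eef_rot: [0.001, 0.708, 0.706, 0.0]
ft_force: [-0.2, -0.5, -0.1]
grip_width: 0.004
grip_force: 0.0
top green None
top blue (array([571.4, 376.7]), 'th -1.6', 'sz', array([59., 74.]), 'th2 -1.8')
  in module frame: post [  44.5 -271.6] tool [ -75.7 -306.3]
side green (array([550.4,  99.1]), 'th 89.4', 'sz', array([73., 59.]), 'th2 92.1')
side blue (array([571.2, 375.4]), 'th -1.6', 'sz', array([60., 74.]), 'th2 -1.7')
  in module frame: post [  45.  -270.2] tool [ -75.3 -304.5]
t 20.08 tcp [487.3  73.1 211.5] yaw -0.1 F [ 0.2 -0.  -0.2] w 0.003 gf 0.0 -> t [0.1299 0.0324 0.0026] r [ 0.0016  0.     -0.0024]
```

```bash
python3 -m handwheel '[{"claw":0,"tx":0,"ty":-0.01,"tz":-0.02,"rx":0,"ry":0,"rz":0},{"claw":30,"tx":0.01,"ty":-0.01,"tz":-0.05,"rx":0,"ry":0,"rz":0},{"claw":55,"tx":0.04,"ty":0.01,"tz":-0.06,"rx":0,"ry":0,"rz":-0.016},{"claw":55,"tx":0.07,"ty":0.03,"tz":-0.06,"rx":0,"ry":0,"rz":-0.016},{"claw":55,"tx":0.1,"ty":0.056,"tz":-0.06,"rx":0,"ry":0,"rz":-0.016},{"claw":55,"tx":0.1,"ty":0.056,"tz":-0.04,"rx":0,"ry":0,"rz":-0.016},{"claw":55,"tx":0.1,"ty":0.056,"tz":-0.02,"rx":0,"ry":0,"rz":-0.016},{"claw":55,"tx":0.1,"ty":0.056,"tz":0,"rx":0,"ry":0,"rz":-0.016}]'
python3 mod.py; python3 go.py 545 160 209 0.9
```

```text
t: 20.75
tcp_pos: [543.5, 175.1, 210.9]
eef_rot: [0.001, 0.701, 0.713, 0.001]
ft_force: [0.4, 0.1, -0.4]
grip_width: 0.466
grip_force: 0.0
top green (array([550.5, 100.5]), 'th 89.1', 'sz', array([73., 58.]), 'th2 90.1')
top blue (array([571.4, 376.7]), 'th -1.6', 'sz', array([59., 74.]), 'th2 -29.8')
  in module frame: post [  44.5 -271.6] tool [ -24.4 -203.1]
side green (array([566.4, 114.1]), 'th 104.2', 'sz', array([34., 53.]), 'th2 84.3')
side blue (array([571.3, 375.3]), 'th -1.5', 'sz', array([60., 74.]), 'th2 -1.5')
  in module frame: post [  44.3 -270.3] tool [ -24.6 -201.9]
t 20.85 tcp [541.4 174.1 207.1] yaw 0.9 F [-0.4 -0.1 -0.3] w 0.537 gf 0.0 -> t [-0.0142  0.0034 -0.0019] r [-0.0077  0.0016  0.0003]
```

```bash
python3 -m handwheel '[{"claw":55,"tx":-0.01,"ty":0.003,"tz":-0.002,"rx":0,"ry":0,"rz":0},{"claw":55,"tx":-0.02,"ty":0.003,"tz":-0.002,"rx":0,"ry":0,"rz":0},{"claw":55,"tx":-0.03,"ty":0.003,"tz":-0.002,"rx":0,"ry":0,"rz":0},{"claw":55,"tx":-0.042,"ty":0.003,"tz":-0.002,"rx":0,"ry":0,"rz":0},{"claw":55,"tx":-0.054,"ty":0.003,"tz":-0.002,"rx":0,"ry":0,"rz":0},{"claw":55,"tx":-0.066,"ty":0.003,"tz":-0.002,"rx":0,"ry":0,"rz":0},{"claw":55,"tx":-0.078,"ty":0.003,"tz":-0.002,"rx":0,"ry":0,"rz":0},{"claw":55,"tx":-0.09,"ty":0.003,"tz":-0.002,"rx":0,"ry":0,"rz":0}]'
python3 -m handwheel '[{"claw":55,"tx":-0.012,"ty":0,"tz":0,"rx":0,"ry":0,"rz":0},{"claw":55,"tx":-0.024,"ty":0,"tz":0,"rx":0,"ry":0,"rz":0},{"claw":55,"tx":-0.036,"ty":0,"tz":0,"rx":0,"ry":0,"rz":0},{"claw":55,"tx":-0.048,"ty":0,"tz":0,"rx":0,"ry":0,"rz":0},{"claw":55,"tx":-0.06,"ty":0,"tz":0,"rx":0,"ry":0,"rz":0},{"claw":55,"tx":-0.07,"ty":0,"tz":0,"rx":0,"ry":0,"rz":0},{"claw":55,"tx":-0.076,"ty":0,"tz":0,"rx":0,"ry":0,"rz":0},{"claw":55,"tx":-0.08,"ty":0,"tz":0,"rx":0,"ry":0,"rz":0}]'
python3 mod.py; python3 go.py 545 160 209 0.9
```

```text
t: 21.52
tcp_pos: [547.2, 82.4, 213.7]
eef_rot: [0.0, 0.702, 0.712, 0.0]
ft_force: [0.5, 2.2, 1.3]
grip_width: 0.552
grip_force: 1.1
t: 22.18
tcp_pos: [548.3, 2.8, 213.0]
eef_rot: [-0.0, 0.702, 0.712, -0.0]
ft_force: [0.2, 1.7, 0.9]
grip_width: 0.552
grip_force: 1.0
top green (array([550.9, -60.7]), 'th 90.2', 'sz', array([59., 66.]), 'th2 81.8')
top blue (array([571.4, 376.7]), 'th -1.6', 'sz', array([59., 74.]), 'th2 -1.8')
  in module frame: post [  44.5 -271.6] tool [ -12.9 -374.7]
side green (array([570., -57.]), 'th 106.9', 'sz', array([34., 79.]), 'th2 65.6')
side blue (array([571.2, 375.5]), 'th -1.6', 'sz', array([61., 74.]), 'th2 -2.0')
  in module frame: post [  45.1 -270.3] tool [ -12.2 -373. ]
t 22.28 tcp [548.2   3.  212.8] yaw 0.8 F [ 1.  -0.1  0.3] w 0.556 gf 0.0 -> t [ 0.1571 -0.001   0.0037] r [-0.0007  0.0012 -0.0015]
```

```bash
python3 -m handwheel '[{"claw":55,"tx":-0.01,"ty":0,"tz":0,"rx":0,"ry":0,"rz":0},{"claw":55,"tx":-0.02,"ty":0,"tz":0,"rx":0,"ry":0,"rz":0},{"claw":55,"tx":-0.028,"ty":0,"tz":0,"rx":0,"ry":0,"rz":0},{"claw":55,"tx":-0.034,"ty":0,"tz":0,"rx":0,"ry":0,"rz":0},{"claw":60,"tx":-0.02,"ty":0,"tz":0,"rx":0,"ry":0,"rz":0},{"claw":60,"tx":-0.01,"ty":-0.01,"tz":-0.04,"rx":0,"ry":0,"rz":0},{"claw":60,"tx":0.01,"ty":-0.01,"tz":-0.08,"rx":0,"ry":0,"rz":0},{"claw":60,"tx":0.04,"ty":-0.01,"tz":-0.1,"rx":0,"ry":0,"rz":0}]'
python3 -m handwheel '[{"claw":60,"tx":0.04,"ty":0,"tz":0,"rx":0,"ry":0,"rz":0},{"claw":60,"tx":0.08,"ty":0,"tz":0,"rx":0,"ry":0,"rz":0},{"claw":60,"tx":0.12,"ty":0,"tz":0,"rx":0,"ry":0,"rz":0},{"claw":60,"tx":0.16,"ty":0,"tz":0,"rx":0,"ry":0,"rz":0},{"claw":60,"tx":0.2,"ty":0,"tz":0,"rx":0,"ry":0,"rz":0},{"claw":60,"tx":0.24,"ty":0.01,"tz":0,"rx":0,"ry":0,"rz":0},{"claw":60,"tx":0.28,"ty":0.02,"tz":0,"rx":0,"ry":0,"rz":0},{"claw":60,"tx":0.32,"ty":0.03,"tz":0,"rx":0,"ry":0,"rz":0}]'
python3 mod.py; python3 go.py 571 450 310 2
```

```text
t: 22.95
tcp_pos: [538.2, 41.9, 316.6]
eef_rot: [0.002, 0.703, 0.711, 0.001]
ft_force: [2.4, 0.3, 0.5]
grip_width: 0.602
grip_force: 0.0
t: 23.62
tcp_pos: [563.3, 365.5, 313.2]
eef_rot: [0.001, 0.702, 0.712, 0.0]
ft_force: [1.4, -0.5, -0.2]
grip_width: 0.603
grip_force: 0.0
top green (array([551.4, -92.9]), 'th 90.3', 'sz', array([59., 72.]), 'th2 90.2')
top blue (array([571.2, 374.4]), 'th -1.1', 'sz', array([55., 74.]), 'th2 -1.9')
  in module frame: post [  42.6 -269.6] tool [-7.5 -2.6]
side green (array([552.3, -94.4]), 'th 90.7', 'sz', array([58., 72.]), 'th2 90.9')
side blue (array([571.2, 375.3]), 'th -1.6', 'sz', array([61., 74.]), 'th2 -1.5')
  in module frame: post [  45.  -270.1] tool [-7.8 -6.8]
t 23.72 tcp [563.2 368.7 310.8] yaw 1.2 F [-0.1  0.5 -0.1] w 0.598 gf 0.0 -> t [0.0811 0.0095 0.0008] r [-0.0014 -0.0006 -0.0145]
```

```bash
python3 -m handwheel '[{"claw":60,"tx":0.04,"ty":0.005,"tz":0,"rx":0,"ry":0,"rz":0},{"claw":60,"tx":0.075,"ty":0.01,"tz":0,"rx":0,"ry":0,"rz":-0.03},{"claw":60,"tx":0.082,"ty":0.01,"tz":0.02,"rx":0,"ry":0,"rz":-0.03},{"claw":60,"tx":0.082,"ty":0.01,"tz":0.05,"rx":0,"ry":0,"rz":-0.03},{"claw":60,"tx":0.082,"ty":0.01,"tz":0.08,"rx":0,"ry":0,"rz":-0.03},{"claw":60,"tx":0.082,"ty":0.01,"tz":0.099,"rx":0,"ry":0,"rz":-0.03},{"claw":60,"tx":0.082,"ty":0.01,"tz":0.099,"rx":0,"ry":0,"rz":-0.03}]'
python3 mod.py blue; python3 go.py 583 232 210 2
```

```text
t: 24.3
tcp_pos: [570.7, 443.9, 206.9]
eef_rot: [-0.001, 0.691, 0.723, -0.006]
ft_force: [-1.5, -1.3, -0.8]
grip_width: 0.6
grip_force: 0.0
top blue (array([571.3, 376.7]), 'th -1.1', 'sz', array([59., 74.]), 'th2 -1.9')
  in module frame: post [  42.5 -271.9] tool [-1.3 67.8]
side blue (array([586.6, 397.8]), 'th nan', 'sz', array([30., 45.]), 'th2 0.0')
t 24.40 tcp [572.1 445.1 213.4] yaw 2.5 F [-0.1 -0.5  0.4] w 0.600 gf 0.0 -> t [-0.2134  0.0015  0.0038] r [-0.0015  0.0017  0.0092]
```

```bash
python3 -m handwheel '[{"claw":60,"tx":-0.008,"ty":0,"tz":0.002,"rx":0,"ry":0,"rz":0},{"claw":60,"tx":-0.018,"ty":0,"tz":0.002,"rx":0,"ry":0,"rz":0},{"claw":60,"tx":-0.03,"ty":0,"tz":0.002,"rx":0,"ry":0,"rz":0},{"claw":60,"tx":-0.043,"ty":0,"tz":0.002,"rx":0,"ry":0,"rz":0},{"claw":60,"tx":-0.056,"ty":0,"tz":0.002,"rx":0,"ry":0,"rz":0},{"claw":60,"tx":-0.07,"ty":0,"tz":0.002,"rx":0,"ry":0,"rz":0},{"claw":60,"tx":-0.084,"ty":0,"tz":0.002,"rx":0,"ry":0,"rz":0},{"claw":60,"tx":-0.098,"ty":0,"tz":0.002,"rx":0,"ry":0,"rz":0}]'
python3 -m handwheel '[{"claw":60,"tx":-0.014,"ty":0,"tz":0,"rx":0,"ry":0,"rz":0},{"claw":60,"tx":-0.028,"ty":0,"tz":0,"rx":0,"ry":0,"rz":0},{"claw":60,"tx":-0.042,"ty":0,"tz":0,"rx":0,"ry":0,"rz":0},{"claw":60,"tx":-0.056,"ty":0,"tz":0,"rx":0,"ry":0,"rz":0},{"claw":60,"tx":-0.07,"ty":0,"tz":0,"rx":0,"ry":0,"rz":0},{"claw":60,"tx":-0.084,"ty":0,"tz":0,"rx":0,"ry":0,"rz":0},{"claw":60,"tx":-0.096,"ty":0,"tz":0,"rx":0,"ry":0,"rz":0},{"claw":60,"tx":-0.104,"ty":0,"tz":0,"rx":0,"ry":0,"rz":0}]'
python3 mod.py; python3 go.py 583 232 210 2
```

```text
t: 25.07
tcp_pos: [576.2, 346.8, 212.7]
eef_rot: [0.0, 0.691, 0.723, 0.0]
ft_force: [-0.2, 4.1, 3.1]
grip_width: 0.6
grip_force: 1.7
t: 25.73
tcp_pos: [580.8, 242.6, 211.9]
eef_rot: [0.0, 0.691, 0.722, -0.001]
ft_force: [-0.4, 2.5, 1.9]
grip_width: 0.597
grip_force: 1.5
top green (array([551.4, -93.1]), 'th 90.3', 'sz', array([59., 72.]), 'th2 90.2')
top blue (array([582.1, 183.2]), 'th 4.0', 'sz', array([74., 60.]), 'th2 2.1')
  in module frame: post [ 20.7 -80.8] tool [ 2.9 58.3]
side green (array([552.3, -94.4]), 'th 90.7', 'sz', array([58., 72.]), 'th2 90.9')
side blue (array([594.9, 180. ]), 'th 2.1', 'sz', array([48., 62.]), 'th2 10.1')
  in module frame: post [ 10.8 -76.5] tool [-11.7  62.7]
t 25.83 tcp [580.8 242.2 211.4] yaw 2.5 F [-0.1  0.5 -0.2] w 0.601 gf 0.0 -> t [-0.0103  0.0017  0.0014] r [-0.0016  0.0028  0.0082]
```

```bash
python3 -m handwheel '[{"claw":60,"tx":-0.008,"ty":0,"tz":0,"rx":0,"ry":0,"rz":0},{"claw":60,"tx":-0.016,"ty":0,"tz":0,"rx":0,"ry":0,"rz":0},{"claw":60,"tx":-0.018,"ty":0,"tz":0,"rx":0,"ry":0,"rz":0},{"claw":0,"tx":-0.008,"ty":0,"tz":0,"rx":0,"ry":0,"rz":0.04},{"claw":0,"tx":-0.008,"ty":-0.02,"tz":0,"rx":0,"ry":0,"rz":0.04},{"claw":0,"tx":-0.008,"ty":-0.04,"tz":0,"rx":0,"ry":0,"rz":0.04},{"claw":0,"tx":-0.008,"ty":-0.044,"tz":0,"rx":0,"ry":0,"rz":0.04},{"claw":0,"tx":-0.008,"ty":-0.044,"tz":0,"rx":0,"ry":0,"rz":0.04}]'
python3 mod.py; python3 go.py 538 224 210 0
```

```text
t: 26.5
tcp_pos: [536.3, 234.3, 211.9]
eef_rot: [0.0, 0.705, 0.709, -0.001]
ft_force: [0.8, -0.1, 0.1]
grip_width: 0.283
grip_force: 0.0
top green (array([551.4, -93.1]), 'th 90.3', 'sz', array([59., 72.]), 'th2 90.3')
top blue (array([582.4, 165.4]), 'th 2.6', 'sz', array([73., 59.]), 'th2 2.4')
  in module frame: post [ 23.3 -62.5] tool [-42.  71.]
side green (array([552.3, -94.1]), 'th 90.7', 'sz', array([58., 72.]), 'th2 91.0')
side blue (array([601.4, 172.6]), 'th 2.5', 'sz', array([35., 45.]), 'th2 -12.3')
  in module frame: post [  4.  -68.8] tool [-60.9  64.6]
t 26.60 tcp [537.7 234.4 212.4] yaw 0.3 F [-0.2  1.  -0. ] w 0.198 gf 0.0 -> t [-0.0104  0.0002  0.0024] r [0.0013 0.0004 0.0051]
```

```bash
python3 -m handwheel '[{"claw":0,"tx":-0.008,"ty":0,"tz":0,"rx":0,"ry":0,"rz":0},{"claw":0,"tx":-0.013,"ty":-0.002,"tz":0,"rx":0,"ry":0,"rz":0},{"claw":0,"tx":-0.0185,"ty":-0.008,"tz":0,"rx":0,"ry":0,"rz":0},{"claw":0,"tx":-0.022,"ty":-0.0125,"tz":0,"rx":0,"ry":0,"rz":0},{"claw":0,"tx":-0.0255,"ty":-0.017,"tz":0,"rx":0,"ry":0,"rz":0},{"claw":0,"tx":-0.03,"ty":-0.022,"tz":0,"rx":0,"ry":0,"rz":0},{"claw":0,"tx":-0.0335,"ty":-0.026,"tz":0,"rx":0,"ry":0,"rz":0},{"claw":0,"tx":-0.0335,"ty":-0.026,"tz":0,"rx":0,"ry":0,"rz":0}]'
python3 mod.py blue; python3 go.py 538 224 210 0
```

```text
t: 27.27
tcp_pos: [510.4, 200.2, 212.1]
eef_rot: [-0.0, 0.705, 0.709, -0.001]
ft_force: [-0.1, 0.1, -0.3]
grip_width: 0.007
grip_force: 0.0
top blue (array([578.2, 156.6]), 'th 17.7', 'sz', array([75., 59.]), 'th2 18.9')
  in module frame: post [ 12.9 -59.4] tool [-51.   62.1]
side blue (array([582.4, 153.5]), 'th 19.1', 'sz', array([68., 67.]), 'th2 32.4')
  in module frame: post [  8.5 -55.3] tool [-51.9  67.8]
t 27.37 tcp [511.1 200.6 212.2] yaw 0.3 F [ 0.3 -1.  -0.3] w 0.008 gf 0.0 -> t [0.0233 0.027  0.0022] r [-0.0001  0.0005  0.0049]
```

```bash
python3 -m handwheel '[{"claw":0,"tx":0.004,"ty":0.001,"tz":0,"rx":0,"ry":0,"rz":0},{"claw":0,"tx":0.005,"ty":0.009,"tz":0,"rx":0,"ry":0,"rz":0},{"claw":0,"tx":0.001,"ty":0.008,"tz":0,"rx":0,"ry":0,"rz":0},{"claw":0,"tx":-0.004,"ty":0.006,"tz":0,"rx":0,"ry":0,"rz":0},{"claw":0,"tx":-0.009,"ty":0.003,"tz":0,"rx":0,"ry":0,"rz":0},{"claw":0,"tx":-0.014,"ty":0,"tz":0,"rx":0,"ry":0,"rz":0},{"claw":0,"tx":-0.0185,"ty":-0.004,"tz":0,"rx":0,"ry":0,"rz":0},{"claw":0,"tx":-0.0185,"ty":-0.004,"tz":0,"rx":0,"ry":0,"rz":0}]'
python3 mod.py blue; python3 go.py 538 224 210 0
```

```text
t: 28.03
tcp_pos: [506.1, 182.3, 212.2]
eef_rot: [-0.002, 0.705, 0.709, -0.0]
ft_force: [-4.2, 3.4, 3.5]
grip_width: 0.005
grip_force: 2.6
top blue (array([571. , 149.2]), 'th 33.5', 'sz', array([76., 59.]), 'th2 33.3')
  in module frame: post [  6.3 -58.3] tool [-35.7  63.5]
side blue (array([570.2, 147.1]), 'th 33.6', 'sz', array([73., 60.]), 'th2 41.0')
  in module frame: post [  8.  -57.1] tool [-33.8  64.8]
t 28.13 tcp [506.3 182.4 212.2] yaw 0.3 F [-3.3  3.   3. ] w 0.008 gf 2.5 -> t [0.0414 0.032  0.0022] r [-0.0034 -0.0012  0.0048]
```

```bash
python3 -m handwheel '[{"claw":0,"tx":-0.006,"ty":-0.005,"tz":0,"rx":0,"ry":0,"rz":0},{"claw":0,"tx":-0.0125,"ty":-0.01,"tz":0,"rx":0,"ry":0,"rz":0},{"claw":0,"tx":-0.0175,"ty":-0.013,"tz":0,"rx":0,"ry":0,"rz":0},{"claw":0,"tx":-0.0225,"ty":-0.0155,"tz":0,"rx":0,"ry":0,"rz":0},{"claw":0,"tx":-0.033,"ty":-0.02,"tz":0,"rx":0,"ry":0,"rz":0},{"claw":0,"tx":-0.044,"ty":-0.023,"tz":0,"rx":0,"ry":0,"rz":0},{"claw":0,"tx":-0.044,"ty":-0.023,"tz":0,"rx":0,"ry":0,"rz":0}]'
python3 mod.py blue; python3 go.py 538 224 210 0
```

```text
t: 28.72
tcp_pos: [484.0, 136.0, 211.8]
eef_rot: [0.0, 0.706, 0.708, -0.001]
ft_force: [-0.6, 0.1, 0.0]
grip_width: 0.005
grip_force: 0.2
top blue (array([553.6, 113.9]), 'th 60.2', 'sz', array([37., 49.]), 'th2 61.5')
  in module frame: post [ 18.7 -52.6] tool [-14.6  71.4]
side blue (array([558.1, 130.6]), 'th 59.0', 'sz', array([74., 60.]), 'th2 59.6')
  in module frame: post [  3.2 -56.9] tool [-32.2  66.4]
t 28.82 tcp [484.6 137.2 212.1] yaw 0.2 F [-0.3 -0.6  0.3] w 0.007 gf 0.1 -> t [0.0866 0.0537 0.002 ] r [-0.      0.0008  0.0034]
```

```bash
python3 -m handwheel '[{"claw":0,"tx":-0.008,"ty":0,"tz":0,"rx":0,"ry":0,"rz":0},{"claw":0,"tx":-0.016,"ty":0,"tz":0,"rx":0,"ry":0,"rz":0},{"claw":0,"tx":-0.024,"ty":0,"tz":0,"rx":0,"ry":0,"rz":0},{"claw":0,"tx":-0.034,"ty":0,"tz":0,"rx":0,"ry":0,"rz":0},{"claw":0,"tx":-0.044,"ty":0.001,"tz":0,"rx":0,"ry":0,"rz":0},{"claw":0,"tx":-0.054,"ty":0.003,"tz":0,"rx":0,"ry":0,"rz":0},{"claw":0,"tx":-0.064,"ty":0.005,"tz":0,"rx":0,"ry":0,"rz":0},{"claw":0,"tx":-0.064,"ty":0.005,"tz":0,"rx":0,"ry":0,"rz":0}]'
python3 mod.py; python3 go.py 538 224 210 0
```

```text
t: 29.48
tcp_pos: [489.1, 72.6, 211.5]
eef_rot: [-0.002, 0.706, 0.708, -0.002]
ft_force: [-7.5, -0.0, 5.5]
grip_width: 0.005
grip_force: 3.9
top green (array([551.3, -93. ]), 'th 90.5', 'sz', array([59., 72.]), 'th2 90.3')
top blue (array([512.5, 135.6]), 'th nan', 'sz', array([0., 0.]), 'th2 0.0')
side green (array([576., -64.]), 'th 117.4', 'sz', array([ 8., 20.]), 'th2 99.1')
side blue (array([548.5, 101.7]), 'th 93.4', 'sz', array([60., 74.]), 'th2 95.6')
  in module frame: post [ -1.2 -60.1] tool [-25.3  61.1]
t 29.58 tcp [489.   72.8 211.5] yaw 0.2 F [-7.  -0.7  3.9] w 0.006 gf 3.8 -> t [0.151  0.0497 0.0009] r [-0.0058  0.0019  0.0043]
```

```bash
python3 -m handwheel '[{"claw":0,"tx":0,"ty":-0.012,"tz":-0.02,"rx":0,"ry":0,"rz":0},{"claw":30,"tx":0.01,"ty":-0.012,"tz":-0.05,"rx":0,"ry":0,"rz":0},{"claw":55,"tx":0.04,"ty":0.01,"tz":-0.06,"rx":0,"ry":0,"rz":-0.012},{"claw":55,"tx":0.07,"ty":0.03,"tz":-0.06,"rx":0,"ry":0,"rz":-0.012},{"claw":55,"tx":0.104,"ty":0.056,"tz":-0.06,"rx":0,"ry":0,"rz":-0.012},{"claw":55,"tx":0.104,"ty":0.056,"tz":-0.04,"rx":0,"ry":0,"rz":-0.012},{"claw":55,"tx":0.104,"ty":0.056,"tz":-0.02,"rx":0,"ry":0,"rz":-0.012},{"claw":55,"tx":0.104,"ty":0.056,"tz":0,"rx":0,"ry":0,"rz":-0.012}]'
python3 go.py 545 90 209 0.9
python3 -m handwheel '[{"claw":55,"tx":-0.01,"ty":0,"tz":0,"rx":0,"ry":0,"rz":0},{"claw":55,"tx":-0.02,"ty":0,"tz":0,"rx":0,"ry":0,"rz":0},{"claw":55,"tx":-0.03,"ty":0,"tz":0,"rx":0,"ry":0,"rz":0},{"claw":55,"tx":-0.042,"ty":0,"tz":0,"rx":0,"ry":0,"rz":0},{"claw":55,"tx":-0.054,"ty":0,"tz":0,"rx":0,"ry":0,"rz":0},{"claw":55,"tx":-0.066,"ty":0,"tz":0,"rx":0,"ry":0,"rz":0},{"claw":55,"tx":-0.078,"ty":0,"tz":0,"rx":0,"ry":0,"rz":0},{"claw":55,"tx":-0.084,"ty":0,"tz":0,"rx":0,"ry":0,"rz":0}]'
python3 -m handwheel '[{"claw":55,"tx":0.01,"ty":-0.01,"tz":0,"rx":0,"ry":0,"rz":0},{"claw":30,"tx":0.01,"ty":-0.01,"tz":-0.04,"rx":0,"ry":0,"rz":0},{"claw":0,"tx":0,"ty":-0.05,"tz":-0.07,"rx":0,"ry":0,"rz":0},{"claw":0,"tx":-0.03,"ty":-0.09,"tz":-0.07,"rx":0,"ry":0,"rz":0},{"claw":0,"tx":-0.06,"ty":-0.1,"tz":-0.07,"rx":0,"ry":0,"rz":0}]'
python3 mod.py; python3 go.py 470 30 210 0.9
```

```text
t: 30.25
tcp_pos: [547.1, 178.4, 211.8]
eef_rot: [0.002, 0.701, 0.713, 0.001]
ft_force: [-0.2, -0.6, -0.3]
grip_width: 0.466
grip_force: 0.0
t 30.25 tcp [547.1 178.4 211.8] yaw 1.0 F [-0.2 -0.6 -0.3] w 0.466 gf 0.0 -> t [-0.0883 -0.0037  0.0028] r [0.004  0.0008 0.0022]
t: 30.92
tcp_pos: [547.4, 92.8, 213.6]
eef_rot: [0.001, 0.702, 0.713, 0.001]
ft_force: [-0.6, 3.2, 2.0]
grip_width: 0.548
grip_force: 1.7
t: 31.33
tcp_pos: [447.4, 37.3, 283.7]
eef_rot: [0.001, 0.699, 0.715, 0.001]
ft_force: [0.2, -0.5, 0.4]
grip_width: 0.305
grip_force: 0.0
top green (array([551.3, -93. ]), 'th 90.5', 'sz', array([59., 73.]), 'th2 90.4')
top blue (array([5.508e+02, 5.000e-01]), 'th 89.8', 'sz', array([11., 57.]), 'th2 86.4')
  in module frame: post [103.8 -57.3] tool [ 30.8 106.2]
side green (array([551.7, -94.4]), 'th 90.3', 'sz', array([59., 73.]), 'th2 91.4')
side blue (array([550.4,  30. ]), 'th 90.7', 'sz', array([60., 74.]), 'th2 92.4')
  in module frame: post [ 73.4 -58.9] tool [  4.7 103.9]
t 31.43 tcp [446.5  33.5 282. ] yaw 0.8 F [ 0.3 -0.2 -0.5] w 0.212 gf 0.0 -> t [-0.0036  0.0236  0.0719] r [-0.0015  0.003  -0.0022]
```

```bash
python3 -m handwheel '[{"claw":50,"tx":-0.03,"ty":-0.03,"tz":-0.03,"rx":0,"ry":0,"rz":0},{"claw":50,"tx":-0.07,"ty":-0.06,"tz":-0.06,"rx":0,"ry":0,"rz":0},{"claw":50,"tx":-0.11,"ty":-0.09,"tz":-0.08,"rx":0,"ry":0,"rz":0},{"claw":50,"tx":-0.15,"ty":-0.11,"tz":-0.09,"rx":0,"ry":0,"rz":0},{"claw":50,"tx":-0.19,"ty":-0.12,"tz":-0.1,"rx":0,"ry":0,"rz":0},{"claw":50,"tx":-0.23,"ty":-0.12,"tz":-0.1,"rx":0,"ry":0,"rz":0},{"claw":50,"tx":-0.27,"ty":-0.12,"tz":-0.1,"rx":0,"ry":0,"rz":0},{"claw":50,"tx":-0.29,"ty":-0.12,"tz":-0.1,"rx":0,"ry":0,"rz":0}]'
python3 -m handwheel '[{"claw":50,"tx":0,"ty":0,"tz":0,"rx":0,"ry":0,"rz":0},{"claw":50,"tx":0,"ty":0,"tz":0,"rx":0,"ry":0,"rz":0},{"claw":50,"tx":0,"ty":0,"tz":0,"rx":0,"ry":0,"rz":0},{"claw":50,"tx":0,"ty":0,"tz":0,"rx":0,"ry":0,"rz":0},{"claw":50,"tx":0,"ty":0,"tz":0,"rx":0,"ry":0,"rz":0},{"claw":50,"tx":0,"ty":0,"tz":0,"rx":0,"ry":0,"rz":0},{"claw":50,"tx":0,"ty":0,"tz":0,"rx":0,"ry":0,"rz":0},{"claw":50,"tx":0,"ty":0,"tz":0,"rx":0,"ry":0,"rz":0}]'
python3 mod.py
python3 - <<'E'
import cv2,numpy as np
a=cv2.imread("last_top.png"); b=cv2.imread("last_side.png")
cv2.imwrite("pics/f1.png",np.hstack([cv2.resize(a[110:330,110:470],(440,269)),cv2.resize(b[180:340,140:360],(360,269))]))
E
```

```text
t: 32.1
tcp_pos: [334.5, -243.5, 382.2]
eef_rot: [0.001, 0.701, 0.713, -0.0]
ft_force: [0.1, -0.3, 0.0]
grip_width: 0.499
grip_force: 0.0
t: 32.77
tcp_pos: [335.3, -241.7, 381.5]
eef_rot: [0.0, 0.701, 0.714, -0.0]
ft_force: [0.2, 0.3, -1.0]
grip_width: 0.499
grip_force: 0.0
top green (array([551.4, -92.9]), 'th 90.3', 'sz', array([59., 72.]), 'th2 90.3')
top blue (array([550.3,  31.4]), 'th 90.6', 'sz', array([59., 73.]), 'th2 91.3')
  in module frame: post [ 72.  -58.9] tool [-271.1  217.7]
side green (array([552.3, -94.4]), 'th 90.7', 'sz', array([58., 72.]), 'th2 90.9')
side blue (array([550.2,  30.2]), 'th 90.4', 'sz', array([60., 74.]), 'th2 92.1')
  in module frame: post [ 73.5 -58.8] tool [-270.7  216.8]
```

View pics/f1.png

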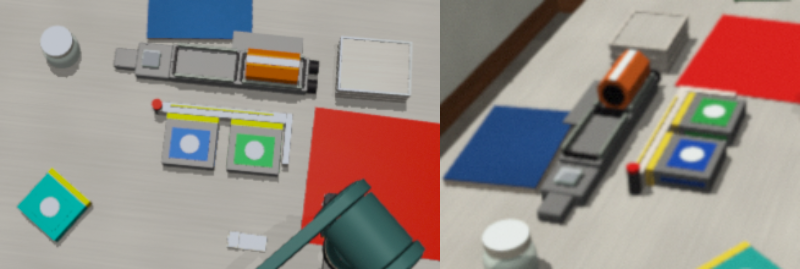

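The picture shows both modules in the lane, blue at (190,144) and green at (255,150), with the yellow edge against the rail. The tank is in the right cradle with its stripe up, the arm is clear and the bystanders are untouched. Handing in.

```bash
python3 -c "
from station import manip
print(manip.close_job())"
```

```text
the job is handed in; nothing more can be done
None
```

I handed the job in at about 33 s of robot time: the post turned both modules and they lie flush against the rail in the lane, and the orange tank lies stripe-up in the right cradle. The blue tank was absent, and no verdict was returned.

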